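# Tip a gel card over onto the light viewer

## Robot

A 6-joint arm with a two-finger parallel gripper is mounted at the origin on the work surface. World frame = base frame: x ahead of the robot, y to its left, z up, the work surface at z = 0. Lengths are in m, angles in degrees, forces in N, time in s.
With the tool pointing down it reaches from about 0.275 to 0.85 m from the base axis. Payload 5.2 kg.
Tool frame: the origin (TCP) lies midway between the tips of the shut fingers; the grasp point (between the pads) lies 19 mm behind it (r.tcp_to_grasp is the z of the grasp point in the tool frame, in m); z points along the fingers, y is the direction in which the jaws open and shut (so a half turn about z gives the same grasp; the last joint's range is limited). The gripper opens to 85 mm and grips with 20 to 120 N. Pads are 22 mm wide; open, the fingers measure 114 mm over their backs; the gripper's body (76 mm by 85 mm) begins 54 mm behind the grasp point. The pads swing forward as they close: fully open they stand 13 mm farther back than shut.
Start: joints at [-77.109, 14.817, 87.949, -0, 77.235, -11.62], TCP at [0.228, -0.5, 0.231] pointing down, gripper open.
Joint ranges: [-179.93, 179.93], [-52.35, 119.4], [10.71, 147.94], [-69.91, 249.91], [12.55, 155.21], [-178.61, 178.61]. Speed limits (degrees/s): [147.25, 147.25, 180, 180, 180, 180].

## Interface

Orientations are given as [roll, pitch, yaw] about the fixed x, y, z axes, in that order (R = Rz(yaw) Ry(pitch) Rx(roll)).
In Python, from bench import r gives the robot as it stands. The module is installed in compiled form; this text tells all that it offers.
- The arm moves only by the tool step_arm, never from a script. Its argument "deltas" is a list of rows, each a list of 6 numbers: the shift along the world's x, y, z in m, then the turn, a rotation vector about the world's x, y, z in rad. A call has 1 to 12 rows; each row shifts and turns the pose as measured when the row begins; what a row does not reach is not made up. A row lasts 1/8 s, in which the tool goes at most 62.5 mm and 10.7 degrees, less where a joint would pass 70% of its speed; a pose out of reach is approached as far as the arm can. A call is refused whole if a number of a shift passes 0.0625 or a number of a turn 0.188, either way. A call with a gripper value outside its range is refused whole. "claw" is the closure, from 0 (fully open) to 1 (shut), set as the call begins (left out, the last holds). The fingers move at their own pace and stop on an object; "squeeze" is the grip in N (left out, the last holds). Time passes only in rows, so rows that do not move let the fingers close. It gives the time, the measured TCP pose, the force and the opening at its end, in the units of the state.
- r.state(): the state, without advancing time (a new reading comes with each control period).
- r.snapshot(name): name is "scene" or "side" or "wrist"; returns (picture, depth): 420x560x3 uint8, blue, green, red; 420x560 float32, m along the optical axis (not along the pixel's ray), 0 where there is no reading.
- r.calibration(name): a dict with "K" (3x3 intrinsics, pixels), "extrinsics" (4x4, takes a point from camera to world coordinates). Camera axes: x right, y down, z forward; pixel columns grow to the right and rows downward; lengths in m; the calibration is good to about 2 mm. A picture is of the moment at which its call begins: read the wrist's pose just before it. calibration takes no time and is no camera call; for the wrist camera it gives the pose at the moment of the call.
- r.finish_job(): hands the job in, once; it reports no verdict.
The state is a dict: "t": time; "joint_positions": joint angles; "dq": joint speeds; "joint_torque": joint torques, N m; "ee_pos": TCP position; "eef_rot": TCP orientation; "wrist_force": force on the tool from outside, world axes, zero at the start; "ft_torque": the same for the moment, N m; "width": finger opening in m.
Only numpy, scipy, OpenCV 4.12 (cv2) and the standard library are available. Lean on these libraries where they do the work, as an engineer would, in place of code of your own. Each camera call takes 0.05 s, during which the arm holds its last target.

## Task

One blood-grouping gel card on the bench in front of the light viewer lies on its printed face. Push it with the fingertips against the front edge of the viewer until it tips up and flips over, face up, onto the viewer, then push it on until the whole card lies flat on the glowing panel. Never lift the card clear of the bench and the viewer, and leave everything else, the other cards too, where it is.

Things in the scene. Friction and masses are not known exactly. Their poses are not given: they have to be found in the camera images.
- card: Card to turn over, 54 (x) x 70 (y) x 7 mm (z), 14 to 25 g, origin at its centre: a 4 mm back plate; on its printed face a block of columns, 46 x 62 mm, stands 3 mm proud. z points out of the plain grey back. Starts face down on that block (z up, the plate's rim 3 mm off the bench, overhanging 4 mm), 1 to 4 cm from the viewer's front edge, a 70 mm side to it, within 0.3 rad. Once turned, z is down.
- corner_a (a point): Corner of card at its x -27 mm, y +35 mm, mid-thickness.
- corner_b (a point): Corner of card at its x -27 mm, y -35 mm, mid-thickness.
- corner_c (a point): Corner of card at its x +27 mm, y +35 mm, mid-thickness.
- corner_d (a point): Corner of card at its x +27 mm, y -35 mm, mid-thickness.
- viewer: Fixed flat light viewer: slab 200 mm (x) x 280 mm (y), 12 mm high, origin at the centre of its underside, z up. Its front edge, an upright square step, faces the robot at its x -100 mm. The glowing panel is flush with the top, within a 12 mm aluminium frame: x -88 to +88 mm, y -128 to +128 mm.
- viewer_edge (a point): Middle of the upper arris of the viewer's front edge.
- spare_card: Another gel card, same size and make, printed face UP on the bench beside the card to turn over (left or right of it, centres 120 to 145 mm apart); origin at its centre. Stays where it is.
- read_card_1: Gel card of the same size lying face up on the rear half of the viewer, towards its +y end (centre 40 to 60 mm behind the viewer's middle); origin at its centre. Stays where it is.
- read_card_2: The same, towards the viewer's -y end. Stays where it is.
- tube_rack: White rack, 80 x 170 mm, with blue-capped sample tubes, 114 mm high, on the left; origin at the centre of its underside. Stays.
- vial_blue: Amber dropper vial, 26 mm across, 82 mm high, blue cap, on the right; origin at the centre of its underside. Stays.
- vial_yellow: The same with a yellow cap. Stays.
- timer: White bench timer, 60 x 70 x 18 mm, on the right; origin at the centre of its underside. Stays.
- marker: White and black marker pen, 120 x 12 x 12 mm, on the left; origin at the centre of its underside. Stays.
Not all that is in view belongs to the job. What is shaped like the card but black is not meant.

How it is judged:
By the outcome, as a careful person would: the job done as asked, in the order asked, and still so for the second after the job is handed in, with the robot touching nothing.
It also fails if it takes over 51 s, if anything falls off the work surface, if the arm or the gripper's body presses on something with over 40 N, if the wrist force passes 120 N, or if a joint passes its speed limit or range.

## Working session

There is one attempt and no reset: what is moved stays moved. The work goes in short steps, Python scripts to look and compute and a tool call to move; the robot and the scene stay as the last step left them, time stands still between calls to the robot, and variables do not carry over. Pictures are saved under pics/ and viewed, and the job is handed in when it is done.

Besides the shell and the picture viewer there is one more tool, called after ">>>" as a command line: name --pt "numbers of a row" for each row, then --argument value for the rest. step_arm: Moves the arm, as the interface text tells. Its arguments: {"type":"object","properties":{"deltas":{"type":"array","items":{"type":"array","items":{"type":"number"}}},"claw":{"type":"number"},"squeeze":{"type":"number"}},"required":["deltas"]}

```bash
mkdir -p pics
cat > h.py <<'E'
import numpy as np, cv2
from bench import r
def snap(n,out):
    c=r.calibration(n); im,d=r.snapshot(n); cv2.imwrite(f'pics/{out}.png',im); np.savez(f'pics/{out}.npz',im=im,d=d,K=c['K'],E=c['extrinsics']); return im,d,c
def load(out):
    z=np.load(f'pics/{out}.npz'); return z['im'],z['d'],z['K'],z['E']
def ray(K,E,u,v,z):
    d=E[:3,:3]@(np.linalg.inv(K)@np.array([u,v,1.])); o=E[:3,3]; return o+d*(z-o[2])/d[2]
def dep(K,E,d,u,v):
    z=d[int(v),int(u)]; return E[:3,:3]@(np.linalg.inv(K)@np.array([u,v,1.])*z)+E[:3,3]
E
python3 - <<'E'
from h import *
for n in ['scene','side']:
    snap(n,n+'0'); print(n,r.calibration(n)['extrinsics'].round(3).tolist())
s=r.state();print(s['t'],s['ee_pos'],s['eef_rot'],s['width'],s['wrist_force'])
E
```

```text
scene [[0.78, 0.384, -0.494, 1.037], [0.626, -0.455, 0.634, -0.741], [0.019, -0.803, -0.595, 0.705], [0.0, 0.0, 0.0, 1.0]]
side [[-0.69, -0.542, 0.48, -0.107], [-0.724, 0.519, -0.454, 0.563], [-0.003, -0.661, -0.75, 1.0], [0.0, 0.0, 0.0, 1.0]]
0.1 [ 0.22810081 -0.49997473  0.2305675 ] [-1.79910228e+02 -1.88330291e-02  2.45125538e+01] 0.08554911229989223 [0.69297475 0.27483181 0.69675189]
```

View pics/scene0.png

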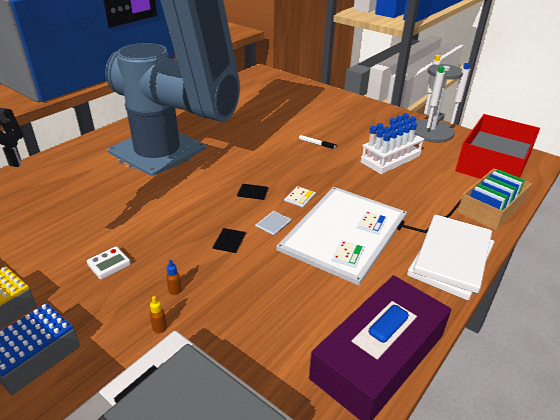

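View pics/side0.png

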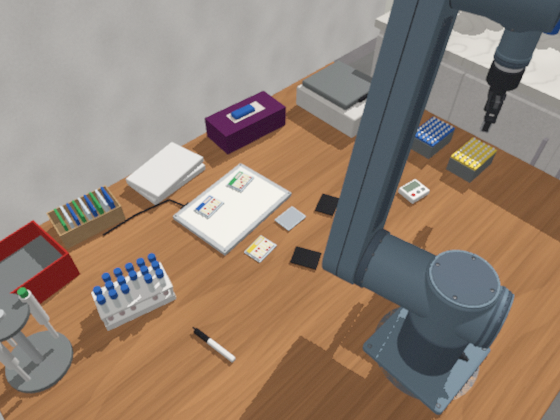

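The grey plain-backed card is at scene (273,223) / side (291,218). The black look-alikes are at scene (252,191) and (229,240), and the face-up spare card is at (299,196). Only the grey one fits the description. I'll measure it and confirm with a crop.

Run:
```python
from h import *
crops=[]
for n,box in [('scene0',(215,170,420,290)),('side0',(170,155,345,275))]:
    im,d,K,E=load(n); x0,y0,x1,y1=box
    crops.append(cv2.resize(im[y0:y1,x0:x1],(780,int(780*(y1-y0)/(x1-x0)))))
    for nm,pts in [('x',[(273,223)] if n=='scene0' else [(291,218)])]:
        u,v=pts[0]; print(n,im[v,u],dep(K,E,d,u,v).round(4))
    # flood fill
    for nm,(u,v),z in ([('card',(273,223),.007),('view',(310,215),.012)] if n=='scene0' else [('card',(291,218),.007),('view',(232,215),.012)]):
        m=np.zeros((im.shape[0]+2,im.shape[1]+2),np.uint8)
        cv2.floodFill(im.copy(),m,(u,v),0,(10,)*3,(10,)*3,4|cv2.FLOODFILL_FIXED_RANGE|cv2.FLOODFILL_MASK_ONLY|(255<<8))
        m=m[1:-1,1:-1]; c=max(cv2.findContours(m,0,1)[0],key=cv2.contourArea)
        P=np.array([ray(K,E,*p,z)[:2] for p in c[:,0]],np.float32)*1000
        R=cv2.minAreaRect(P); print(n,nm,cv2.contourArea(c),R, cv2.boxPoints(R).round(1).tolist())
cv2.imwrite('pics/c0.png',crops[0]);cv2.imwrite('pics/c1.png',crops[1])
```

```text
scene0 [198 186 180] [ 0.4857 -0.0583  0.0068]
scene0 card 301.0 ((482.448974609375, -52.26108169555664), (47.86368179321289, 65.50518798828125), 2.142550468444824) [[457.29998779296875, -20.399999618530273], [459.79998779296875, -85.9000015258789], [507.6000061035156, -84.0999984741211], [505.1000061035156, -18.600000381469727]]
scene0 view 6336.5 ((627.3629760742188, 28.92742919921875), (197.32748413085938, 277.2552795410156), 6.978287696838379) [[512.5999755859375, 154.5], [546.2999877929688, -120.69999694824219], [742.0999755859375, -96.69999694824219], [708.5, 178.5]]
side0 [195 190 186] [ 0.4774 -0.0508  0.0061]
side0 card 319.5 ((479.80767822265625, -49.15742111206055), (52.823524475097656, 69.37419128417969), 2.1426539421081543) [[452.1000061035156, -15.5], [454.70001220703125, -84.80000305175781], [507.5, -82.80000305175781], [504.8999938964844, -13.5]]
side0 view 3962.0 ((625.8160400390625, 34.26033020019531), (173.5358123779297, 252.8018798828125), 6.801648139953613) [[524.7000122070312, 149.5], [554.5999755859375, -101.5], [726.9000244140625, -81.0], [697.0, 170.0]]
```

View pics/c0.png

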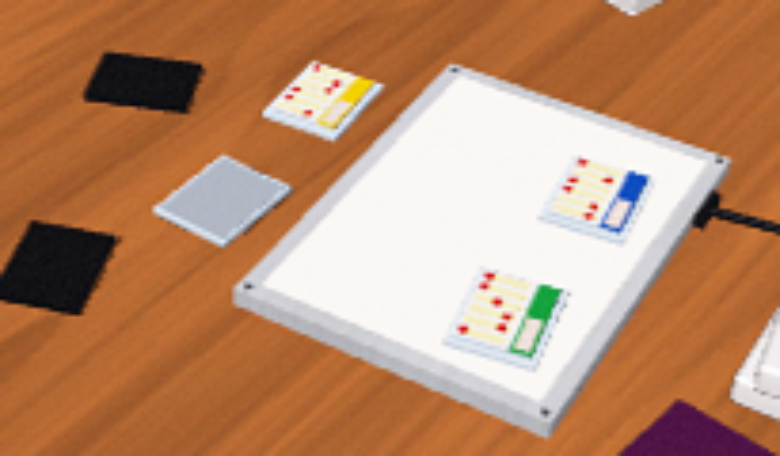

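View pics/c1.png

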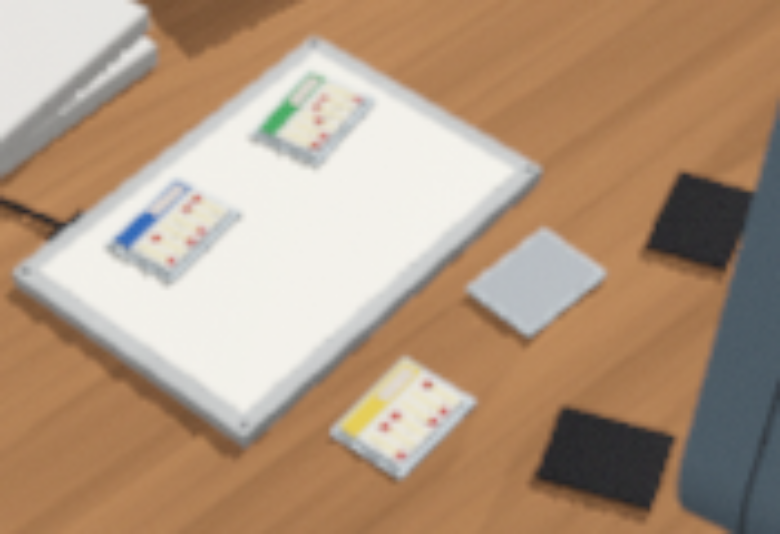

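The crops confirm the card: plain grey back, 48-53 x 65-69 mm measured, top at z 6-7 mm, squarely in front of the viewer. Next I'll measure the neighbours for clearance.

Run:
```python
from h import *
c,s=np.cos(np.radians(6.9)),np.sin(np.radians(6.9)); C0=np.array([.626,.032])
for n,L in [('scene0',dict(spare=(299,196),r1=(373,221),r2=(349,252),bl1=(252,191),bl2=(229,240))),('side0',dict(spare=(261,248),r1=(209,207),r2=(240,181),bl1=(306,258),bl2=(328,205)))]:
    im,d,K,E=load(n)
    for k,(u,v) in L.items():
        p=ray(K,E,u,v,.019 if k[0]=='r' else .004); q=p[:2]-C0
        print(n,k,p.round(3),'viewer xy',(c*q[0]+s*q[1]).round(3),(-s*q[0]+c*q[1]).round(3))
    g=im.astype(int).max(2)<45
    nn,lab,st,ce=cv2.connectedComponentsWithStats(g.astype(np.uint8))
    for i in range(1,nn):
        if 80<st[i,4]<1500:
            P=np.array([ray(K,E,u,v,.003)[:2] for v,u in np.argwhere(lab==i)]); print(n,'blk',ce[i].round(),P.min(0).round(3),P.max(0).round(3))
    # viewer arris points via front face: depth height map
    e=[(278,244)] if n=='scene0' else []
    # viewer front edge fit: top surface pixels by depth height
    vv,uu=np.mgrid[0:420,0:560]; X=np.stack([uu,vv,np.ones_like(uu)],-1)@np.linalg.inv(K).T*d[...,None]; W=X@E[:3,:3].T+E[:3,3]
    m=(W[...,2]>.009)&(W[...,2]<.016)&(abs(W[...,0]-.626)<.2)&(abs(W[...,1]-.03)<.2)&(d>0)
    m=cv2.morphologyEx(m.astype(np.uint8),cv2.MORPH_OPEN,np.ones((3,3)))
    cc=max(cv2.findContours(m,0,1)[0],key=cv2.contourArea); P=W[cc[:,0,1],cc[:,0,0],:2].astype(np.float32)*1000
    print(n,'viewer',cv2.minAreaRect(P))
    b=(W[...,2]<.003)&(W[...,2]>-.01)&(abs(W[...,0]-.45)<.06)&(abs(W[...,1]+.05)<.1);print('bench z',np.median(W[...,2][b]))
```

```text
scene0 spare [0.464 0.073 0.004] viewer xy -0.156 0.06
scene0 r1 [0.669 0.086 0.019] viewer xy 0.05 0.048
scene0 r2 [ 0.684 -0.042  0.019] viewer xy 0.049 -0.081
scene0 bl1 [0.358 0.012 0.004] viewer xy -0.268 0.012
scene0 bl2 [ 0.447 -0.167  0.004] viewer xy -0.202 -0.176
scene0 blk [126.  12.] [-1.582  0.621] [-1.11   1.113]
scene0 blk [248.  55.] [-0.435  0.652] [-0.243  0.909]
scene0 blk [ 84. 118.] [-0.436 -0.093] [-0.242  0.05 ]
scene0 blk [ 15. 137.] [-0.59  -0.323] [-0.213 -0.148]
scene0 blk [252. 191.] [ 0.317 -0.025] [0.402 0.052]
scene0 blk [229. 240.] [ 0.407 -0.207] [ 0.484 -0.123]
scene0 blk [135. 384.] [ 0.573 -0.566] [ 0.582 -0.484]
scene0 viewer ((626.3624267578125, 30.236526489257812), (200.96128845214844, 283.0318908691406), 6.950439929962158)
bench z -0.0014265601398968375
side0 spare [0.46  0.078 0.004] viewer xy -0.159 0.066
side0 r1 [0.657 0.094 0.019] viewer xy 0.038 0.058
side0 r2 [ 0.675 -0.036  0.019] viewer xy 0.04 -0.073
side0 bl1 [0.355 0.016 0.004] viewer xy -0.271 0.017
side0 bl2 [ 0.44  -0.162  0.004] viewer xy -0.208 -0.171
side0 blk [499.  89.] [ 0.301 -1.194] [ 0.496 -0.785]
side0 blk [297. 257.] [0.344 0.002] [0.397 0.051]
side0 viewer ((581.5582885742188, 113.7371826171875), (22.041494369506836, 21.34213638305664), 51.844085693359375)
bench z -0.002483947531262354
```

>>> step_arm --pt "0.025 0.055 -0.01 0 0 -0.038" --pt "0.025 0.055 -0.01 0 0 -0.038" --pt "0.025 0.055 -0.01 0 0 -0.038" --pt "0.025 0.055 -0.01 0 0 -0.038" --pt "0.025 0.055 -0.01 0 0 -0.038" --pt "0.025 0.055 -0.01 0 0 -0.038" --pt "0.025 0.055 -0.01 0 0 -0.038" --pt "0.025 0.055 -0.01 0 0 -0.038" --claw 0.5 --squeeze 30

```text
t: 1.1
ee_pos: [0.4283, -0.053, 0.1472]
eef_rot: [-179.9, -0.1, 5.9]
wrist_force: [1.8, -0.9, -0.5]
width: 0.0427
```

>>> step_arm --pt "0.003 -0.002 -0.05 0 0 0.017" --pt "0 0 -0.045 0 0 0" --pt "0 0 -0.018 0 0 0" --pt "0 0 0 0 0 0"

```text
t: 1.6
ee_pos: [0.4321, -0.0481, 0.0306]
eef_rot: [-179.9, -0.1, 7.6]
wrist_force: [-0.2, -0.1, -1.1]
width: 0.0428
```

Run:
```python
from h import *
im,d,c=snap('wrist','w1'); K,E=c['K'],c['extrinsics']
print(E.round(3).tolist()); s=r.state(); print(s['ee_pos'],s['eef_rot'],s['wrist_force'])
snap('scene','s1')
a=cv2.imread('pics/s1.png'); cv2.imwrite('pics/s1c.png',cv2.resize(a[150:290,180:380],(800,560),interpolation=2))
```

```text
[[0.134, -0.939, -0.316, 0.513], [-0.991, -0.127, -0.041, -0.038], [-0.002, 0.319, -0.948, 0.173], [0.0, 0.0, 0.0, 1.0]]
[ 0.4325864  -0.04839322  0.03130827] [-1.79929010e+02 -1.67213145e-01  7.62088449e+00] [-1.07074189  1.12427779 -0.58502671]
```

View pics/w1.png

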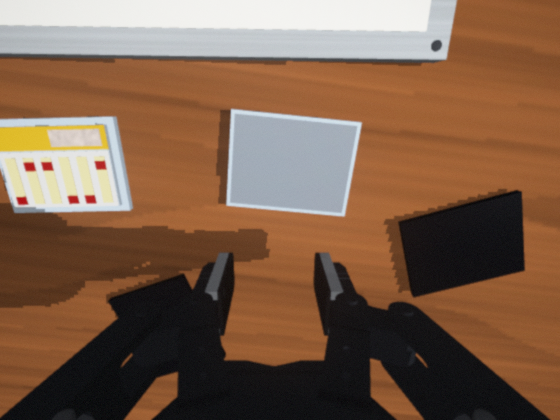

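View pics/s1c.png

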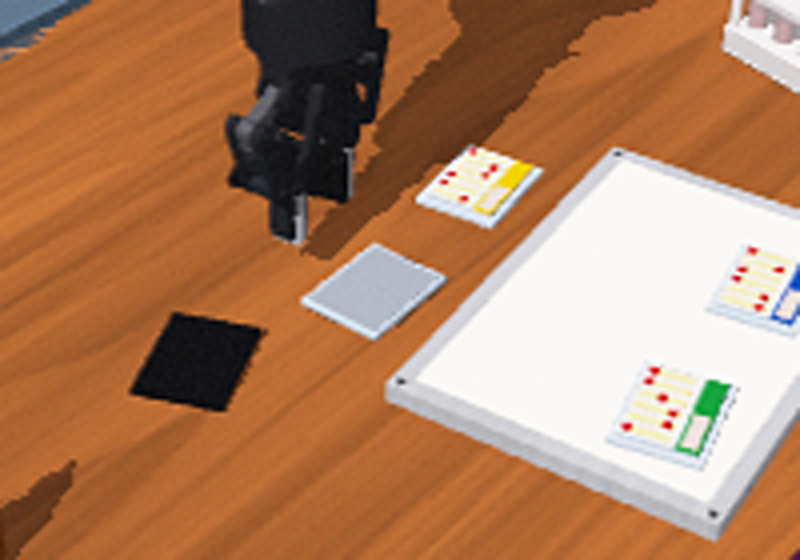

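The wrist view shows the card's corners at about (231,109), (360,123), (345,215) and (227,206). The fingertips are at u≈225 and 325, slightly left of the card's middle, and the viewer's front edge is at v≈60.

Run:
```python
from h import *
im,d,K,E=load('w1')
c,s=np.cos(np.radians(6.9)),np.sin(np.radians(6.9)); C0=np.array([.626,.032])
def v(p): q=p[:2]-C0; return np.array([c*q[0]+s*q[1],-s*q[0]+c*q[1]])
P=[ray(K,E,u,w,.007) for u,w in [(231,109),(360,123),(345,215),(227,206)]]
for p in P: print('card',p.round(4),v(p).round(4))
Q=[ray(K,E,u,w,.0) for u,w in [(20,60.5),(200,61),(330,61),(447,61)]]
for p in Q: print('edge base?',p.round(4),v(p).round(4))
for u,w in [(20,53),(330,53),(446,57)]:
  p=ray(K,E,u,w,.012); print('arris',p.round(4),v(p).round(4))
for col in (150,300): print([tuple(im[y,col]) for y in range(46,68,2)])
for u,w in [(290,165),(330,20),(290,90)]: print(dep(K,E,d,u,w).round(4))
# finger tips
for u,w in [(234,256),(217,256),(317,256),(334,256),(200,262),(225,258),(325,258)]: print('f',dep(K,E,d,u,w).round(4))
```

```text
card [ 0.5078 -0.0155  0.007 ] [-0.123  -0.0329]
card [ 0.5099 -0.0845  0.007 ] [-0.1292 -0.1017]
card [ 0.4574 -0.0875  0.007 ] [-0.1817 -0.0984]
card [ 0.4536 -0.0179  0.007 ] [-0.1771 -0.0289]
edge base? [0.517  0.0973 0.    ] [-0.1004  0.078 ]
edge base? [0.5293 0.0037 0.    ] [-0.0994 -0.0165]
edge base? [ 0.5384 -0.0638  0.    ] [-0.0985 -0.0846]
edge base? [ 0.5466 -0.1245  0.    ] [-0.0976 -0.1458]
arris [0.5201 0.0875 0.012 ] [-0.0985  0.0678]
arris [ 0.5401 -0.0613  0.012 ] [-0.0965 -0.0823]
arris [ 0.5459 -0.1175  0.012 ] [-0.0975 -0.1387]
[(np.uint8(204), np.uint8(200), np.uint8(194)), (np.uint8(199), np.uint8(194), np.uint8(191)), (np.uint8(200), np.uint8(196), np.uint8(191)), (np.uint8(204), np.uint8(200), np.uint8(194)), (np.uint8(187), np.uint8(183), np.uint8(179)), (np.uint8(96), np.uint8(94), np.uint8(91)), (np.uint8(69), np.uint8(76), np.uint8(87)), (np.uint8(57), np.uint8(91), np.uint8(141)), (np.uint8(58), np.uint8(95), np.uint8(152)), (np.uint8(57), np.uint8(95), np.uint8(151)), (np.uint8(57), np.uint8(94), np.uint8(150))]
[(np.uint8(205), np.uint8(202), np.uint8(194)), (np.uint8(206), np.uint8(202), np.uint8(195)), (np.uint8(207), np.uint8(202), np.uint8(197)), (np.uint8(206), np.uint8(202), np.uint8(196)), (np.uint8(207), np.uint8(204), np.uint8(198)), (np.uint8(193), np.uint8(189), np.uint8(183)), (np.uint8(100), np.uint8(98), np.uint8(97)), (np.uint8(65), np.uint8(71), np.uint8(81)), (np.uint8(60), np.uint8(96), np.uint8(150)), (np.uint8(62), np.uint8(104), np.uint8(163)), (np.uint8(59), np.uint8(101), np.uint8(162))]
[ 0.4825 -0.0508  0.0071]
[ 0.5539 -0.0587  0.0118]
[ 5.216e-01 -4.520e-02  1.000e-04]
f [ 4.178e-01 -2.450e-02  2.000e-04]
f [ 4.162e-01 -1.360e-02 -1.000e-04]
f [ 0.4452 -0.0684  0.0398]
f [ 4.263e-01 -8.850e-02 -2.000e-04]
f [ 0.4097 -0.0027 -0.0011]
f [ 0.4392 -0.0234  0.042 ]
f [ 0.4458 -0.072   0.042 ]
```

>>> step_arm --pt "0.001 -0.007 -0.012 0 0 0" --pt "0 0 -0.012 0 0 0" --pt "0 0 -0.005 0 0 0" --pt "0 0 0 0 0 0"

```text
t: 2.2
ee_pos: [0.4362, -0.0577, 0.0032]
eef_rot: [179.9, -0.5, 7.5]
wrist_force: [-0.6, 0.1, 0.1]
width: 0.0425
```

>>> step_arm --pt "0 0 -0.003 0 0 0" --pt "0 0 0 0 0 0"

```text
t: 2.45
ee_pos: [0.4364, -0.0577, 0.0002]
eef_rot: [179.9, -0.5, 7.5]
wrist_force: [-0.6, -0.1, -0.8]
width: 0.0428
```

>>> step_arm --pt "0 0 -0.002 0 0 0" --pt "0 0 0 0 0 0"

```text
t: 2.7
ee_pos: [0.4367, -0.0577, -0.0016]
eef_rot: [179.8, -0.6, 7.6]
wrist_force: [0.3, 1.1, 0.9]
width: 0.043
```

>>> step_arm --pt "0 0 -0.002 0 0 0" --pt "0 0 0 0 0 0"

```text
t: 2.95
ee_pos: [0.4371, -0.0578, -0.0014]
eef_rot: [179.8, -0.6, 7.6]
wrist_force: [0.6, -0.5, 0.5]
width: 0.0424
```

>>> step_arm --pt "0 0 -0.0015 0 0 0" --pt "0 0 0 0 0 0"

```text
t: 3.2
ee_pos: [0.4373, -0.0579, -0.0016]
eef_rot: [179.8, -0.7, 7.6]
wrist_force: [0.4, 0.4, 0.2]
width: 0.0428
```

Run:
```python
from h import *
im,d,c=snap('wrist','w2'); s=r.state(); print(s['ee_pos'],s['eef_rot'],s['wrist_force'])
```

```text
[ 0.4374055  -0.05788332 -0.0017323 ] [179.76612211  -0.68826299   7.5915024 ] [-1.20196225  1.27123008  4.19733828]
```

View pics/w2.png

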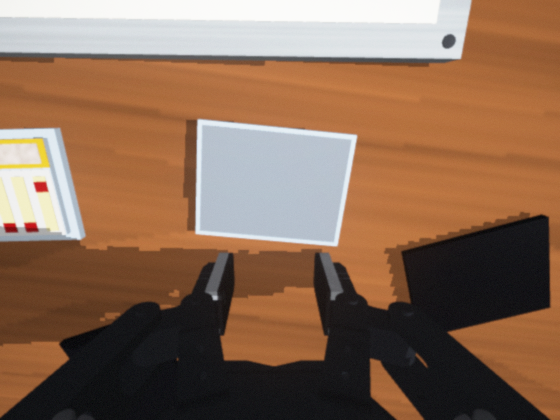

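>>> step_arm --pt "0 0 0.002 0 -0.05 0" --pt "0.003 0.0004 0 0 0 0" --pt "0.003 0.0004 0 0 0 0" --pt "0.003 0.0004 0 0 0 0" --pt "0.003 0.0004 0 0 0 0" --pt "0 0 0 0 0 0"

```text
t: 4.0
ee_pos: [0.4513, -0.0565, -0.0005]
eef_rot: [179.4, -3.5, 7.6]
wrist_force: [0.1, -0.3, 0.1]
width: 0.0424
```

Run:
```python
from h import *
im,d,c=snap('wrist','w3'); s=r.state(); print(s['ee_pos'],s['eef_rot'],s['wrist_force'])
```

```text
[ 0.45111449 -0.05642052 -0.0005326 ] [179.38785754  -3.48751824   7.59933141] [-0.43198466  0.18999852 -0.85488083]
```

View pics/w3.png

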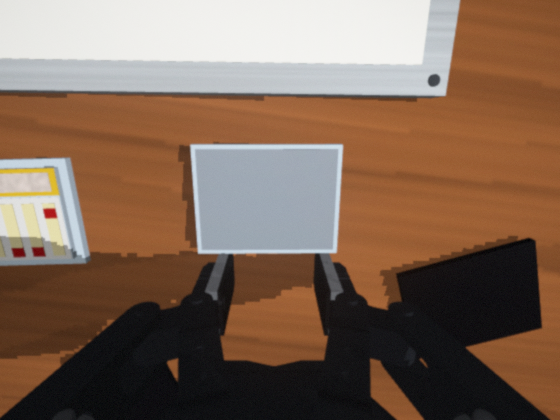

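>>> step_arm --pt "0.003 0.0004 0.0003 0.005 0 0" --pt "0.003 0.0004 0 0.005 0 0" --pt "0.003 0.0004 0 0 0 0" --pt "0.003 0.0004 0 0 0 0" --pt "0.003 0.0004 0 0 0 0" --pt "0.003 0.0004 0 0 0 0" --pt "0 0 0 0 0 0"

```text
t: 4.92
ee_pos: [0.4704, -0.0539, -0.0002]
eef_rot: [180.0, -3.6, 7.6]
wrist_force: [-0.7, -0.2, -0.7]
width: 0.0426
```

Run:
```python
from h import *
im,d,c=snap('wrist','w4'); s=r.state(); print(s['ee_pos'],s['eef_rot'],s['wrist_force'])
```

```text
[ 4.70175843e-01 -5.38244155e-02 -2.51648524e-04] [-179.99310306   -3.55314016    7.55322474] [0.23098791 0.03161288 0.28018514]
```

View pics/w4.png

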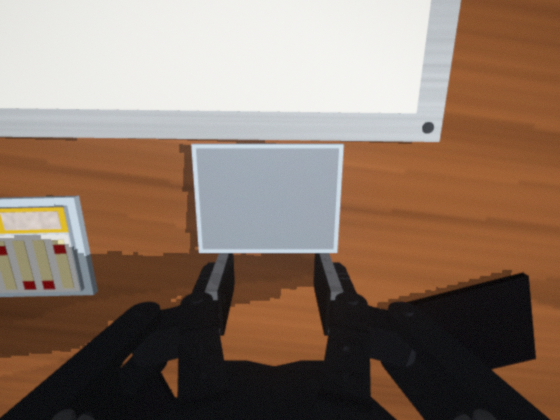

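The card is square to the fingers, with 2-3 mm left to the step (v 145 against 140). I'll close it gently.

>>> step_arm --pt "0.002 0.0003 0 0 0 0" --pt "0.002 0.0003 0 0 0 0" --pt "0 0 0 0 0 0"

```text
t: 5.35
ee_pos: [0.4724, -0.0529, -0.0006]
eef_rot: [-179.9, -3.3, 7.6]
wrist_force: [-0.9, -1.2, 0.8]
width: 0.0426
```

>>> step_arm --pt "0.002 0.0003 0 0 0 0"

```text
t: 5.48
ee_pos: [0.4728, -0.0525, -0.0009]
eef_rot: [-179.9, -3.2, 7.6]
wrist_force: [-10.1, -5.5, 6.9]
width: 0.0428
```

>>> step_arm --pt "0.002 0.0003 0 0 0 0"

```text
t: 5.6
ee_pos: [0.4728, -0.0523, -0.0012]
eef_rot: [-179.8, -2.9, 7.6]
wrist_force: [-10.3, -6.0, 7.8]
width: 0.0429
```

In contact at the step with about 10 N. Now I'll raise the rear edge while holding the push.

>>> step_arm --pt "0.0015 -0.0003 0.002 0 -0.01 0" --pt "0.0015 -0.0003 0.002 0 -0.005 0"

```text
t: 5.85
ee_pos: [0.4727, -0.0524, 0.0018]
eef_rot: [-179.8, -3.5, 7.6]
wrist_force: [-4.6, -0.9, -0.3]
width: 0.0432
```

>>> step_arm --pt "0.0015 0 0.002 0 -0.005 0" --pt "0.0015 0 0.002 0 -0.005 0"

```text
t: 6.1
ee_pos: [0.4729, -0.0522, 0.0049]
eef_rot: [-179.8, -3.7, 7.6]
wrist_force: [-6.4, -2.8, 0.2]
width: 0.0428
```

Run:
```python
from h import *
im,d,c=snap('wrist','w5'); s=r.state(); print(s['ee_pos'],s['eef_rot'],s['wrist_force'])
```

```text
[ 0.47291413 -0.05219516  0.00507329] [-179.80905515   -3.71838196    7.60972934] [-5.69643725 -3.89925434  0.63961667]
```

View pics/w5.png

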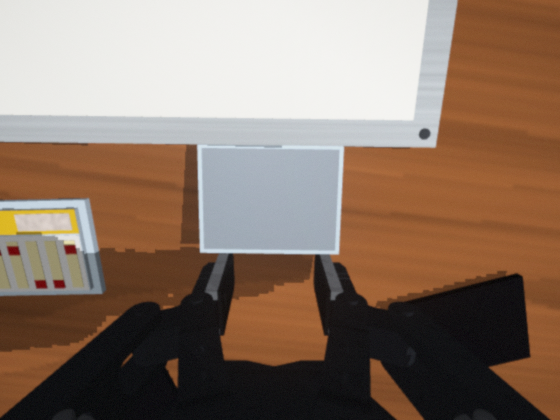

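```bash
cat >> h.py <<'E'
def prof(n,us,vs):
    im,d,K,E=load(n)
    for u in us: print(u,[tuple((dep(K,E,d,u,v)[[0,2]]*1000).round(1).tolist()) for v in vs])
E
python3 -c "
from h import *
prof('w5',[215,270,330],[155,175,200,225,245])
prof('w4',[270],[155,175,200,225,245])"
```

```text
215 [(527.4, 7.6), (517.9, 8.4), (505.8, 9.7), (493.4, 11.0), (483.3, 12.1)]
270 [(530.9, 7.4), (521.4, 7.8), (509.5, 10.1), (497.1, 11.0), (487.0, 12.2)]
330 [(534.6, 6.4), (525.5, 9.6), (513.4, 10.0), (500.9, 10.4), (544.9, 152.1)]
270 [(528.8, 7.0), (519.5, 6.5), (507.8, 7.9), (495.0, 7.0), (484.1, 6.0)]
```

It's working: the rear edge has risen about 5 mm and the front is still down. I'll follow the arc.

>>> step_arm --pt "0.0018 0.0002 0.0025 0 -0.003 0" --pt "0.0019 0.0002 0.0025 0 -0.003 0" --pt "0.002 0.0002 0.0025 0 -0.003 0"

```text
t: 6.52
ee_pos: [0.4738, -0.0519, 0.0113]
eef_rot: [-179.8, -3.7, 7.6]
wrist_force: [-7.8, -4.0, 1.8]
width: 0.043
```

>>> step_arm --pt "0.002 0.0003 0.0025 0 -0.003 0" --pt "0.0021 0.0003 0.0025 0 -0.003 0" --pt "0.0022 0.0003 0.0025 0 -0.003 0"

```text
t: 6.9
ee_pos: [0.4755, -0.0518, 0.0178]
eef_rot: [-179.8, -3.7, 7.7]
wrist_force: [-7.8, -4.7, 2.6]
width: 0.0427
```

Run:
```python
from h import *
im,d,c=snap('wrist','w6'); s=r.state(); print(s['ee_pos'],s['eef_rot'],s['wrist_force'])
prof('w6',[220,270,320],[140,155,175,200,225,240,250])
```

```text
[ 0.47570464 -0.05182013  0.01803072] [-179.79364121   -3.66850222    7.68137546] [-7.8004671  -4.47420595  3.87908019]
220 [(536.6, 11.2), (528.8, 8.5), (519.1, 12.1), (507.1, 16.7), (495.1, 20.5), (487.8, 22.6), (483.3, 24.5)]
270 [(540.0, 10.5), (532.3, 7.9), (522.7, 12.6), (510.3, 15.4), (498.7, 20.9), (491.6, 23.4), (487.2, 25.5)]
320 [(543.4, 11.6), (535.8, 7.9), (525.9, 11.0), (513.9, 15.8), (502.3, 21.3), (495.2, 23.6), (490.2, 24.7)]
```

View pics/w6.png

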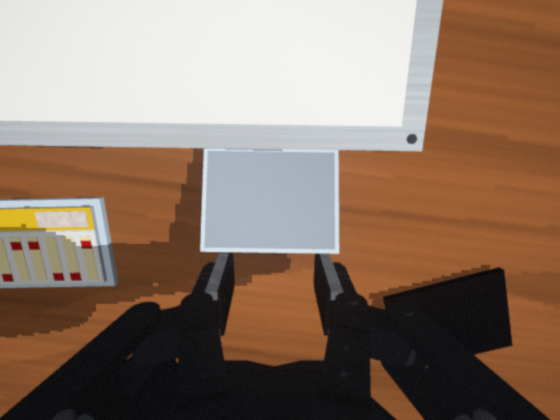

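>>> step_arm --pt "0.0024 0 0.0025 0 -0.004 0" --pt "0.0025 0 0.0025 0 -0.004 0" --pt "0.0026 0 0.0025 0 -0.004 0" --pt "0.0028 0 0.0025 0 -0.004 0"

```text
t: 7.45
ee_pos: [0.4795, -0.0517, 0.0269]
eef_rot: [-179.7, -3.8, 7.7]
wrist_force: [-7.4, -3.3, 5.2]
width: 0.0424
```

Run:
```python
from h import *
im,d,c=snap('wrist','w7'); s=r.state(); print(s['ee_pos'],s['eef_rot'],s['wrist_force'])
prof('w7',[220,270,320],[140,155,175,200,225,240,250])
```

```text
[ 0.4798316  -0.05170931  0.02723098] [-179.74944006   -3.87580726    7.71985146] [-8.60336996 -3.21107866  4.7327228 ]
220 [(540.1, 12.3), (531.5, 5.9), (521.7, 13.4), (509.5, 19.7), (498.5, 28.1), (551.2, 174.3), (487.3, 33.8)]
270 [(543.7, 11.6), (535.8, 11.3), (525.4, 13.5), (513.1, 19.7), (502.0, 28.0), (495.0, 30.8), (490.7, 33.6)]
320 [(547.3, 11.7), (539.5, 12.4), (529.0, 13.2), (517.0, 20.7), (505.5, 28.0), (499.1, 32.5), (494.4, 34.0)]
```

View pics/w7.png

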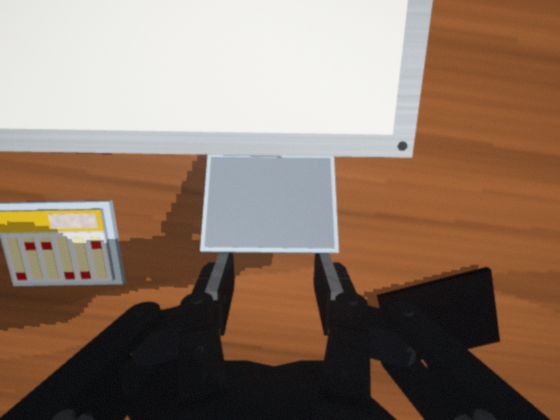

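>>> step_arm --pt "0.003 0.0002 0.0023 0 -0.004 0" --pt "0.0032 0.0002 0.0023 0 -0.004 0" --pt "0.0034 0.0002 0.0023 0 -0.004 0" --pt "0.0036 0.0002 0.0022 0 -0.004 0"

```text
t: 8.0
ee_pos: [0.4932, -0.0511, 0.037]
eef_rot: [-179.9, -4.8, 7.7]
wrist_force: [-0.3, -0.4, -0.7]
width: 0.0429
```

Run:
```python
from h import *
im,d,c=snap('wrist','w8'); s=r.state(); print(s['ee_pos'],s['eef_rot'],s['wrist_force'])
prof('w8',[220,270,320],[140,155,175,200,225,240,250])
```

```text
[ 0.49392108 -0.05125538  0.03741706] [-179.92120874   -4.85349249    7.72919619] [ 0.08159772 -0.41564675 -0.179192  ]
220 [(553.4, 12.2), (544.9, 11.3), (533.4, 11.3), (517.1, 6.2), (501.1, 6.3), (491.5, 7.2), (484.3, 6.0)]
270 [(557.1, 10.9), (548.7, 10.7), (537.3, 10.9), (521.4, 6.9), (505.8, 7.7), (495.7, 6.9), (489.1, 7.0)]
320 [(561.0, 12.4), (552.8, 12.4), (541.3, 11.7), (525.6, 6.8), (510.0, 7.4), (499.7, 5.9), (562.3, 185.6)]
```

View pics/w8.png

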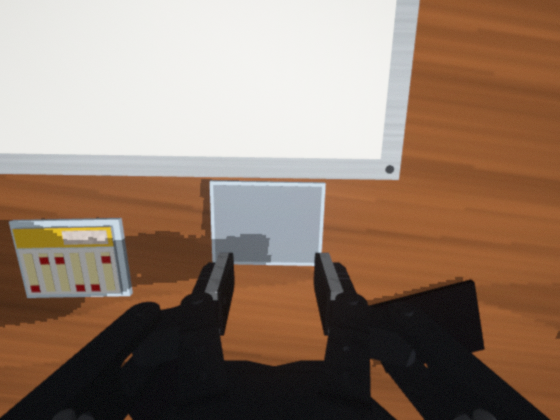

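The edge slipped off the fingertip at about 35°. The card fell back flat, still face down, 5 mm or so short of the step. The fingertips overlapped the edge by only 2 mm, so on the retry I'll tilt the fingers progressively (tips forward) to get them under the raised rim. First, back off behind the card.

>>> step_arm --pt "-0.013 -0.0017 0.003 0 0 0" --pt "-0.013 -0.0017 0 0 0 0" --pt "-0.013 -0.0017 0 0 0 0" --pt "-0.004 -0.0005 -0.01 0 0 0" --pt "0 0 -0.012 0 0 0" --pt "0 0 0 0 0 0"

```text
t: 8.8
ee_pos: [0.4469, -0.0569, 0.0169]
eef_rot: [-179.9, -4.8, 7.7]
wrist_force: [-0.2, 0.3, 1.7]
width: 0.0428
```

Run:
```python
from h import *
im,d,c=snap('wrist','w9'); s=r.state(); print(s['ee_pos'],s['eef_rot'],s['wrist_force'],s['joint_positions'])
```

```text
[ 0.44731564 -0.05702189  0.01724163] [-179.91827419   -4.85791995    7.71118207] [-0.19277773 -0.4025151  -0.33600184] [-23.59862259  18.4881727  119.88645656   4.25178131  37.59092531
  55.40841878]
```

View pics/w9.png

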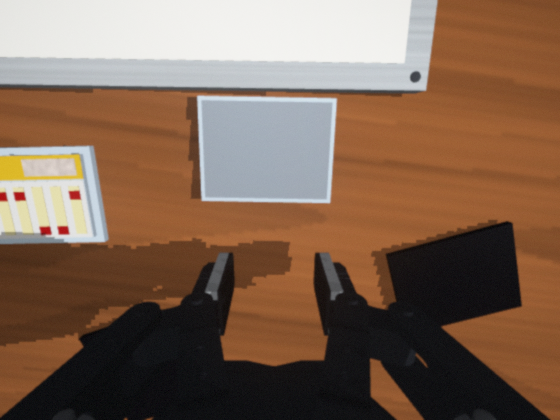

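>>> step_arm --pt "0 0 -0.01 0 0.02 0" --pt "0 0 -0.006 0 0.012 0" --pt "0.004 0.0005 -0.0005 0 0 0" --pt "0.004 0.0005 0 0 0 0" --pt "0.004 0.0005 0 0 0 0" --pt "0.004 0.0005 0 0 0 0" --pt "0.003 0.0004 0 0 0 0" --pt "0 0 0 0 0 0"

```text
t: 9.85
ee_pos: [0.4696, -0.0547, -0.0]
eef_rot: [-179.7, -3.0, 7.7]
wrist_force: [-0.1, -0.5, 0.2]
width: 0.0425
```

>>> step_arm --pt "0.002 0.0003 0 0 0 0" --pt "0 0 0 0 0 0"

```text
t: 10.1
ee_pos: [0.4714, -0.0543, -0.0]
eef_rot: [-179.7, -3.0, 7.7]
wrist_force: [0.2, 0.0, 0.1]
width: 0.0427
```

>>> step_arm --pt "0.002 0.0003 -0.0003 0 0 0" --pt "0.0015 0 0 0 0 0"

```text
t: 10.35
ee_pos: [0.4727, -0.0537, -0.0007]
eef_rot: [-179.6, -2.8, 7.8]
wrist_force: [-6.5, -2.1, 3.6]
width: 0.0427
```

>>> step_arm --pt "0.0015 -0.0001 0.0025 0 0.005 0" --pt "0.0015 0 0.0025 -0.002 0.015 0" --pt "0.0015 0 0.003 -0.006 0.045 0"

```text
t: 10.72
ee_pos: [0.4725, -0.0532, 0.0064]
eef_rot: [-179.4, 1.6, 7.7]
wrist_force: [-4.8, -2.6, -0.3]
width: 0.0424
```

Run:
```python
from h import *
im,d,c=snap('wrist','w10'); s=r.state(); print(s['ee_pos'],s['eef_rot'],s['wrist_force'])
prof('w10',[220,270,320],[140,155,175,200,225,240,250])
```

```text
[ 0.47278138 -0.05327771  0.0066762 ] [-179.40750309    1.79289288    7.72169697] [-9.59432299 -2.68629537  0.23272605]
220 [(535.7, 11.7), (527.7, 6.0), (518.9, 9.0), (506.6, 9.5), (494.2, 11.1), (486.4, 12.0), (480.9, 12.3)]
270 [(538.8, 12.7), (531.3, 7.5), (521.7, 7.3), (510.1, 9.9), (497.8, 11.6), (489.9, 12.1), (484.7, 12.8)]
320 [(541.8, 12.3), (534.7, 8.9), (525.4, 9.0), (513.1, 8.9), (500.9, 10.8), (493.1, 11.4), (488.3, 12.8)]
```

View pics/w10.png

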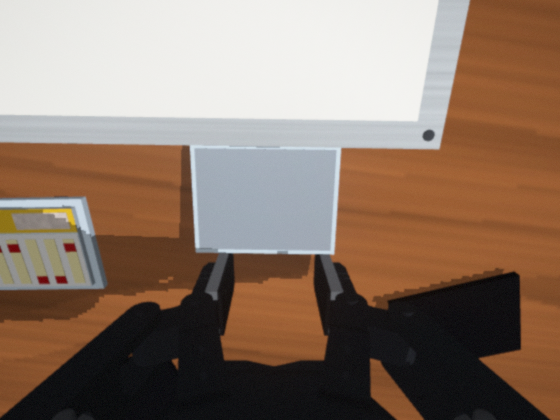

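>>> step_arm --pt "0.0017 0 0.0032 -0.007 0.052 0" --pt "0.0019 0 0.0031 -0.007 0.052 0" --pt "0.0021 0 0.003 -0.007 0.052 0" --pt "0.0022 0.0001 0.0029 -0.007 0.052 0"

```text
t: 11.28
ee_pos: [0.4737, -0.0529, 0.0189]
eef_rot: [-179.3, 15.2, 7.7]
wrist_force: [-7.0, -1.1, 2.0]
width: 0.0427
```

Run:
```python
from h import *
im,d,c=snap('wrist','w11'); s=r.state(); print(s['ee_pos'],s['eef_rot'],s['wrist_force'])
prof('w11',[220,270,320],[140,155,175,200,225,240,250])
```

```text
[ 0.47388756 -0.0529022   0.01898244] [-179.27368291   15.33251806    7.67148811] [-9.39742386 -1.78427016  2.93275819]
220 [(537.5, 11.2), (528.9, 7.8), (519.9, 10.3), (507.9, 13.3), (496.0, 17.6), (488.0, 19.6), (483.6, 22.1)]
270 [(540.9, 12.3), (532.1, 8.1), (522.9, 9.9), (511.9, 14.4), (499.4, 17.6), (492.4, 20.6), (486.3, 21.1)]
320 [(543.2, 10.6), (535.2, 8.1), (526.0, 9.7), (514.5, 13.3), (502.9, 17.6), (495.2, 19.7), (490.5, 21.8)]
```

View pics/w11.png

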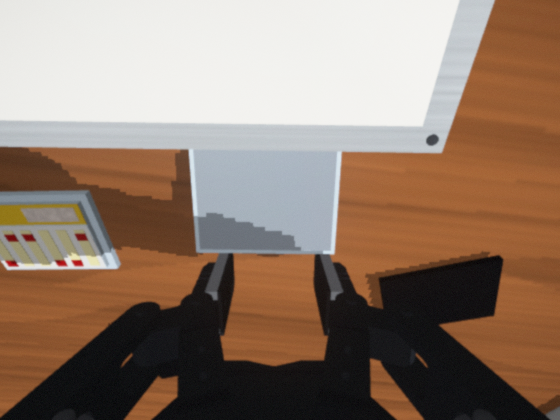

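>>> step_arm --pt "0.0021 0.0001 0.0024 -0.005 0.038 0" --pt "0.0022 0.0001 0.0024 -0.005 0.038 0" --pt "0.0023 0.0001 0.0023 -0.005 0.038 0" --pt "0.0024 0.0001 0.0023 -0.005 0.038 0"

```text
t: 11.82
ee_pos: [0.4767, -0.0526, 0.0295]
eef_rot: [-179.2, 25.4, 7.6]
wrist_force: [-6.5, -1.6, 3.5]
width: 0.0426
```

Run:
```python
from h import *
im,d,c=snap('wrist','w12'); s=r.state(); print(s['ee_pos'],s['eef_rot'],s['wrist_force'])
prof('w12',[220,270,320],[140,155,175,200,225,240,250])
snap('scene','s12'); a=cv2.imread('pics/s12.png'); cv2.imwrite('pics/s12c.png',cv2.resize(a[150:290,180:380],(800,560),interpolation=2))
```

```text
[ 0.47683754 -0.05257545  0.02945882] [-179.21608517   25.53238578    7.63817991] [-8.58742193 -1.55212117  3.6948829 ]
220 [(539.6, 11.9), (529.0, 7.8), (521.4, 12.9), (510.1, 17.9), (498.5, 23.6), (491.3, 27.1), (486.2, 29.4)]
270 [(541.8, 10.9), (532.3, 8.2), (524.4, 12.7), (514.2, 18.7), (501.5, 23.1), (495.0, 27.2), (490.3, 29.8)]
320 [(544.9, 11.2), (535.4, 8.1), (526.7, 11.5), (516.3, 17.5), (505.8, 23.9), (498.3, 27.1), (494.4, 30.2)]
```

View pics/w12.png

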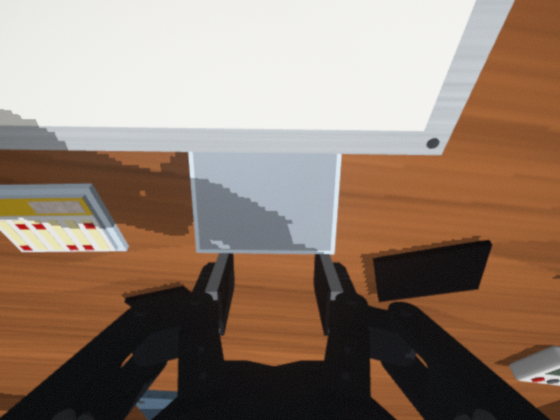

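View pics/s12c.png

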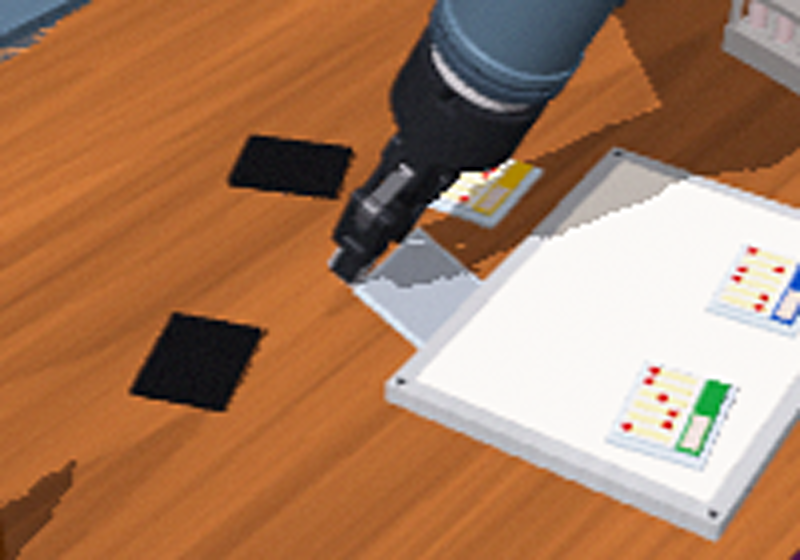

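>>> step_arm --pt "0.0026 0.0002 0.0021 -0.005 0.038 0" --pt "0.0027 0.0002 0.002 -0.005 0.038 0" --pt "0.0028 0.0002 0.0019 -0.005 0.038 0" --pt "0.0029 0.0002 0.0018 -0.005 0.038 0" --pt "0.003 0.0002 0.0017 -0.005 0.038 0"

```text
t: 12.55
ee_pos: [0.4967, -0.0514, 0.0392]
eef_rot: [-179.5, 36.2, 7.5]
wrist_force: [-0.1, 0.1, -0.4]
width: 0.0425
```

Run:
```python
from h import *
im,d,c=snap('wrist','w13'); s=r.state(); print(s['ee_pos'],s['eef_rot'],s['wrist_force'])
prof('w13',[220,270,320],[140,155,175,200,225,240,250])
```

```text
[ 0.49738604 -0.05131685  0.03869837] [-179.47267926   36.24488655    7.51712842] [1.43272768 0.83379351 0.38446326]
220 [(557.8, 12.0), (548.4, 11.4), (534.7, 11.3), (507.9, 6.8), (481.1, 7.0), (449.4, 0.7), (430.9, -0.3)]
270 [(560.8, 12.3), (551.2, 11.3), (538.9, 12.1), (511.4, 6.6), (485.6, 7.1), (453.2, 0.0), (436.8, -0.2)]
320 [(563.2, 11.9), (555.3, 12.5), (542.1, 12.2), (514.8, 6.3), (477.3, -0.9), (457.8, -0.2), (442.3, -0.1)]
```

View pics/w13.png

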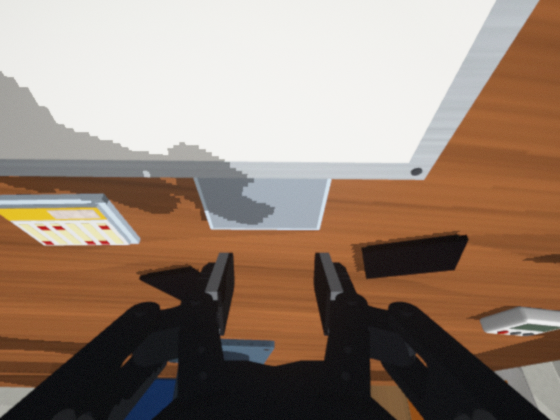

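It slipped again near 33°. The fingertip overlap ran out through creep, and the card fell back flat and face down. I'll retreat and retry with the fingers tilting the other way (tips forward) early on, so they scoop under the rim and the edge slides up the finger.

>>> step_arm --pt "-0.01 -0.0013 0.006 0.018 -0.14 0" --pt "-0.011 -0.0014 0 0.018 -0.14 0" --pt "-0.011 -0.0014 0 0.018 -0.14 0" --pt "-0.011 -0.0014 0 0.018 -0.14 0" --pt "-0.006 -0.0008 -0.012 0.01 -0.08 0" --pt "0 0 -0.008 0 0 0" --pt "0 0 0 0 0 0"

```text
t: 13.48
ee_pos: [0.4549, -0.0587, 0.0232]
eef_rot: [179.9, -2.4, 7.4]
wrist_force: [0.3, -0.5, 0.1]
width: 0.0428
```

Run:
```python
from h import *
im,d,c=snap('wrist','w14'); s=r.state(); print(s['ee_pos'],s['eef_rot'],s['wrist_force'],s['joint_positions'])
```

```text
[ 0.45513331 -0.05864616  0.02333428] [179.92962156  -2.42670327   7.42912786] [ 0.10650771  0.81632589 -0.0889999 ] [-22.22224461  19.45302893 116.59056707   1.70829216  41.82502055
  59.09827292]
```

View pics/w14.png

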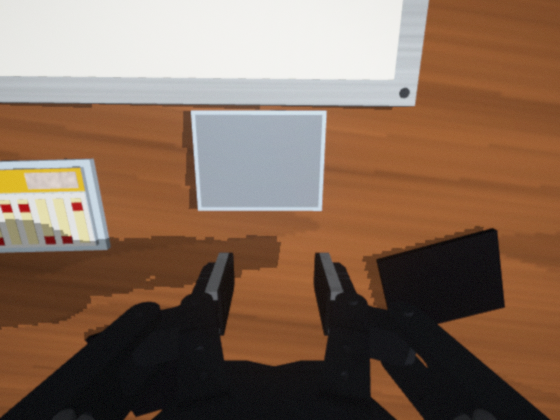

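>>> step_arm --pt "-0.001 0.006 -0.012 0 0.0 0" --pt "0 0 -0.01 0 0 0" --pt "0 0 -0.0015 0 0 0" --pt "0.004 0.0005 0 0 0 0" --pt "0.004 0.0005 0 0 0 0" --pt "0.004 0.0005 0 0 0 0" --pt "0.003 0.0004 0 0 0 0" --pt "0 0 0 0 0 0"

```text
t: 14.52
ee_pos: [0.4618, -0.0506, -0.0017]
eef_rot: [-179.9, -1.2, 7.9]
wrist_force: [1.3, 0.3, 2.2]
width: 0.0426
```

>>> step_arm --pt "0 0 0.001 0 -0.015 0" --pt "0.003 0.0003 0.0002 0 0 0" --pt "0.003 0.0003 0 0 0 0" --pt "0.003 0.0003 0 0 0 0" --pt "0.002 0.0003 0 0 0 0"

```text
t: 15.15
ee_pos: [0.472, -0.0491, -0.0012]
eef_rot: [-180.0, -1.9, 7.9]
wrist_force: [-10.2, -3.9, 8.1]
width: 0.0425
```

>>> step_arm --pt "0.0018 0.0002 0 0 0 0"

```text
t: 15.28
ee_pos: [0.4719, -0.0489, -0.0015]
eef_rot: [-179.9, -1.6, 8.0]
wrist_force: [-6.9, -3.8, 4.9]
width: 0.0427
```

>>> step_arm --pt "0.002 -0.0001 0.0015 0 -0.005 0" --pt "0.002 -0.0001 0.0018 0 -0.01 0" --pt "0.002 -0.0001 0.0018 0.001 -0.015 0" --pt "0.002 -0.0001 0.0018 0.002 -0.02 0" --pt "0.002 -0.0001 0.0018 0.003 -0.025 0"

```text
t: 15.9
ee_pos: [0.4722, -0.0482, 0.0036]
eef_rot: [-179.8, -4.8, 8.0]
wrist_force: [-5.4, -3.1, 0.4]
width: 0.0426
```

Run:
```python
from h import *
im,d,c=snap('wrist','w15'); s=r.state(); print(s['ee_pos'],s['eef_rot'],s['wrist_force'],s['joint_positions'])
prof('w15',[220,270,320],[155,175,200,225,240,250])
```

```text
[ 0.47200652 -0.04804947  0.00368814] [-179.82317177   -4.89513884    8.04494617] [-4.13460606 -2.49748004  0.10665033] [-21.28343324  21.76856809 117.34707645   4.2614146   36.77664483
  57.3416671 ]
220 [(526.6, 7.4), (517.0, 7.3), (505.0, 8.8), (492.8, 10.5), (485.2, 11.2), (480.6, 12.9)]
270 [(530.0, 7.3), (520.7, 9.1), (508.7, 9.8), (496.1, 10.0), (488.7, 11.1), (483.3, 10.9)]
320 [(533.2, 4.9), (524.1, 9.1), (512.0, 8.9), (499.6, 10.0), (492.5, 11.8), (487.3, 11.9)]
```

View pics/w15.png

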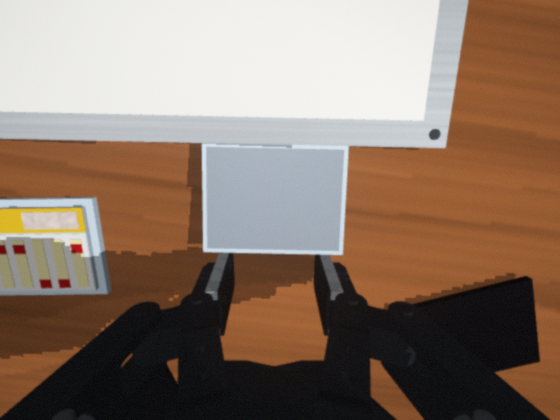

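>>> step_arm --pt "0.0018 0 0.001 0.007 -0.05 0" --pt "0.0018 0 0.001 0.007 -0.05 0" --pt "0.0018 0 0.001 0.007 -0.05 0"

```text
t: 16.32
ee_pos: [0.4733, -0.048, 0.0048]
eef_rot: [-179.7, -13.3, 8.1]
wrist_force: [-4.2, -2.2, -0.3]
width: 0.0424
```

Run:
```python
from h import *
im,d,c=snap('wrist','w16'); s=r.state(); print(s['ee_pos'],s['eef_rot'],s['wrist_force'],s['joint_positions'])
prof('w16',[220,270,320],[155,175,200,225,240,250])
```

```text
[ 0.47258355 -0.04757056  0.00459623] [-179.69260844  -13.36989587    8.11321767] [-1.02801193  1.04687191 -0.80241379] [-25.0791397   19.07453103 124.25702225  17.0226134   26.59948404
  42.19334132]
220 [(526.8, 8.9), (516.8, 9.8), (504.2, 9.9), (492.2, 13.9), (484.6, 13.7), (479.9, 15.1)]
270 [(530.6, 6.4), (520.4, 9.6), (508.0, 11.1), (495.4, 11.2), (488.4, 14.4), (483.6, 15.4)]
320 [(534.2, 6.8), (524.1, 10.0), (511.5, 9.2), (499.3, 13.1), (492.0, 14.4), (487.0, 14.6)]
```

View pics/w16.png

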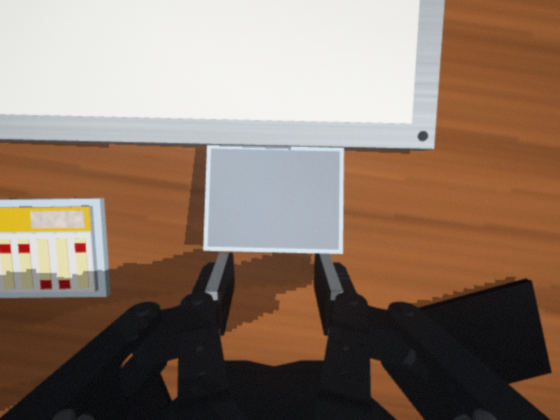

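>>> step_arm --pt "0.0024 0 0.001 0.006 -0.045 0" --pt "0.0024 0 0.001 0.006 -0.045 0" --pt "0.0024 0 0.001 0.006 -0.045 0"

```text
t: 16.75
ee_pos: [0.4815, -0.0484, 0.0083]
eef_rot: [-179.9, -21.5, 8.2]
wrist_force: [0.6, 1.0, 0.7]
width: 0.0427
```

Run:
```python
from h import *
im,d,c=snap('wrist','w17'); s=r.state(); print(s['ee_pos'],s['eef_rot'],s['wrist_force'],s['joint_positions'])
prof('w17',[220,270,320],[155,175,200,225,240,250])
```

```text
[ 0.48081854 -0.04807824  0.00794422] [-179.87182518  -21.50689792    8.18456829] [-0.84252985  0.5732531  -0.13858462] [-28.80811507  18.0044674  129.78812319  41.73914722  19.51401483
  14.89463127]
220 [(535.5, 11.5), (525.4, 7.1), (511.8, 6.6), (498.3, 8.0), (490.2, 6.6), (484.8, 6.6)]
270 [(539.5, 11.0), (529.5, 6.1), (515.6, 8.4), (502.2, 7.2), (494.1, 6.5), (488.8, 6.9)]
320 [(543.1, 12.2), (533.1, 8.0), (519.7, 6.8), (506.1, 6.8), (498.0, 6.5), (492.6, 6.1)]
```

View pics/w17.png

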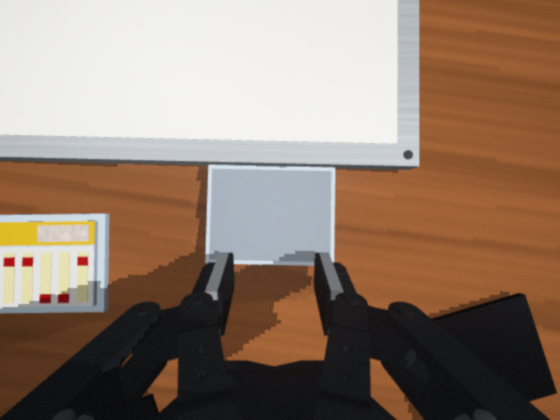

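The edge was lost early this time: the near-singular wrist made the preload drop. The card is flat again at the step. I'll go back to the rigid-rotation method, which held well, but keep maximum overlap and a lighter preload and check every couple of rows past 20°.

>>> step_arm --pt "-0.004 -0.0005 0.014 -0.008 0.06 0" --pt "-0.012 -0.0016 0.004 -0.01 0.08 0" --pt "-0.012 -0.0016 0 -0.01 0.08 0" --pt "-0.008 -0.001 -0.01 -0.01 0.08 0" --pt "0 0 -0.008 -0.008 0.06 0" --pt "0 0 0 0 0 0"

```text
t: 17.55
ee_pos: [0.445, -0.0565, 0.0086]
eef_rot: [179.9, 0.1, 7.7]
wrist_force: [0.3, 0.8, 0.3]
width: 0.0426
```

Run:
```python
from h import *
im,d,c=snap('wrist','w18'); s=r.state(); print(s['ee_pos'],s['eef_rot'],s['wrist_force'],s['joint_positions'])
```

```text
[ 0.44443998 -0.0562772   0.00873173] [1.79891235e+02 3.53221642e-02 7.70715432e+00] [0.43249466 0.40662385 0.63587448] [-21.44456607  21.26806427 116.72856066  -0.16773246  41.98136307
  60.97291058]
```

View pics/w18.png

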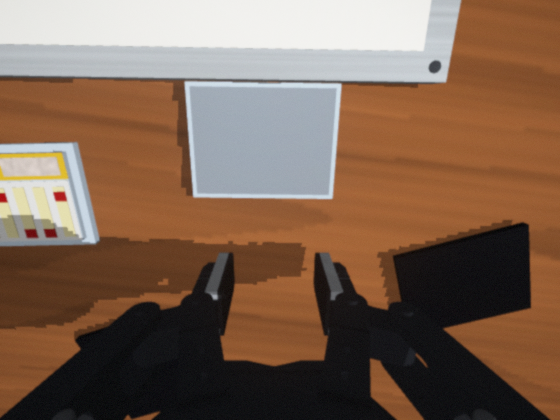

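>>> step_arm --pt "0.006 0.005 -0.005 -0.003 0.02 0" --pt "0.006 0.0008 -0.003 0 0.01 0" --pt "0.006 0.0008 -0.001 0 0 0" --pt "0.004 0.0005 0 0 0 0" --pt "0.002 0.0003 0 0 0 0"

```text
t: 18.23
ee_pos: [0.4696, -0.0486, -0.0004]
eef_rot: [179.9, 1.8, 7.6]
wrist_force: [0.6, 0.6, -0.2]
width: 0.0431
```

>>> step_arm --pt "0.002 0.0003 0 0 0 0" --pt "0.001 0.0001 0 0 0 0"

```text
t: 18.48
ee_pos: [0.4714, -0.0481, -0.0005]
eef_rot: [180.0, 1.9, 7.6]
wrist_force: [-4.6, -2.3, 2.4]
width: 0.0429
```

>>> step_arm --pt "0.0015 0 0.0012 0 0 0" --pt "0.0014 0 0.0015 0 0 0" --pt "0.0014 0 0.002 -0.001 0.01 0" --pt "0.0014 0 0.002 -0.002 0.02 0"

```text
t: 18.98
ee_pos: [0.4714, -0.0477, 0.0052]
eef_rot: [-179.8, 4.3, 7.6]
wrist_force: [-5.9, -2.6, 0.5]
width: 0.0429
```

```bash
cat >> h.py <<'E'
def chk(n):
    im,d,c=snap('wrist',n); s=r.state(); print(s['t'],s['ee_pos'].round(4),s['eef_rot'].round(1),s['wrist_force'].round(1))
    K,E=c['K'],c['extrinsics']
    vv,uu=np.mgrid[120:262,240:308]; D=d[120:262,240:308]
    W=(np.stack([uu,vv,np.ones_like(uu)],-1)@np.linalg.inv(K).T*D[...,None])@E[:3,:3].T+E[:3,3]
    b=im[120:262,240:308].astype(int); g=(abs(b[...,0]-b[...,2])<60)&(b[...,0]>b[...,2])
    xv=(W[...,0]-.626)*.9912+(W[...,1]-.032)*.1323
    m=g&(D>0)&(xv<-.103)&(xv>-.17)&(W[...,2]>.001)&(W[...,2]<.08)
    if m.sum()<50: print('few',m.sum()); return
    p=np.polyfit(xv[m],W[...,2][m],1); th=np.degrees(np.arctan(p[0]))
    x=xv[m]; print('theta',-th,'z at xv-.1: %.4f'%np.polyval(p,-.1),'rear xv %.4f z %.4f'%(x.min(),np.polyval(p,x.min())))
    b=np.radians(s['eef_rot'][1]); t=s['ee_pos']; tx=(t[0]-.626)*.9912+(t[1]-.032)*.1323
    print('tip corner xv %.4f z %.4f'%(tx+.0115*np.cos(b)-.0015*np.sin(b),t[2]+.0015*np.cos(b)-.0115*np.sin(b)))
E
python3 -c "
from h import *
chk('w19')"
```

```text
19.025 [ 0.4716 -0.0477  0.0053] [-179.8    4.4    7.6] [-7.7 -3.  -0.5]
theta 5.238919129352757 z at xv-.1: 0.0069 rear xv -0.1538 z 0.0118
tip corner xv -0.1523 z 0.0059
```

>>> step_arm --pt "0.0014 0 0.0022 -0.004 0.032 0" --pt "0.0015 0 0.0022 -0.004 0.032 0" --pt "0.0016 0 0.0022 -0.004 0.032 0" --pt "0.0017 0 0.0022 -0.004 0.032 0"

```text
t: 19.52
ee_pos: [0.4718, -0.0477, 0.0138]
eef_rot: [-179.6, 12.7, 7.6]
wrist_force: [-4.8, -1.3, 0.9]
width: 0.0427
```

```bash
python3 -c "
from h import *
chk('w20')"
```

```text
19.575 [ 0.472  -0.0477  0.0139] [-179.6   12.8    7.6] [-7.7 -2.   1.3]
theta 12.693155077856497 z at xv-.1: 0.0070 rear xv -0.1520 z 0.0187
tip corner xv -0.1523 z 0.0128
```

>>> step_arm --pt "0.0019 0 0.0021 -0.004 0.032 0" --pt "0.002 0 0.0021 -0.004 0.032 0" --pt "0.0021 0 0.0021 -0.004 0.032 0" --pt "0.0022 0.0001 0.002 -0.004 0.032 0"

```text
t: 20.08
ee_pos: [0.4734, -0.0476, 0.0225]
eef_rot: [-179.4, 21.2, 7.6]
wrist_force: [-7.3, -0.6, 2.2]
width: 0.0429
```

```bash
python3 -c "
from h import *
chk('w21')"
```

```text
20.125 [ 0.4735 -0.0476  0.0225] [-179.4   21.3    7.6] [-8.4 -1.9  2.8]
theta 20.25646985038415 z at xv-.1: 0.0071 rear xv -0.1499 z 0.0255
tip corner xv -0.1516 z 0.0197
```

>>> step_arm --pt "0.003 0.0001 0.0017 -0.004 0.03 0" --pt "0.0033 0.0001 0.0015 -0.004 0.03 0"

```text
t: 20.38
ee_pos: [0.4745, -0.0474, 0.0264]
eef_rot: [-179.3, 25.6, 7.6]
wrist_force: [-8.5, -0.4, 3.9]
width: 0.0426
```

```bash
python3 -c "
from h import *
chk('w22')"
```

```text
20.425 [ 0.4745 -0.0474  0.0263] [-179.3   25.7    7.6] [-10.7  -2.5   4.3]
theta 23.5487287482154 z at xv-.1: 0.0072 rear xv -0.1491 z 0.0286
tip corner xv -0.1509 z 0.0226
```

>>> step_arm --pt "0.0034 0.0002 0.0016 -0.003 0.022 0" --pt "0.0035 0.0002 0.0016 -0.003 0.022 0"

```text
t: 20.68
ee_pos: [0.476, -0.0472, 0.0304]
eef_rot: [-179.2, 29.1, 7.6]
wrist_force: [-8.3, -1.5, 4.7]
width: 0.0429
```

```bash
python3 -c "
from h import *
chk('w23')"
```

```text
20.725 [ 0.476  -0.0472  0.0304] [-179.2   29.2    7.6] [-10.8  -1.5   5.4]
theta 27.400938774129415 z at xv-.1: 0.0073 rear xv -0.1470 z 0.0317
tip corner xv -0.1498 z 0.0261
```

>>> step_arm --pt "0.004 0.0003 0.0012 -0.003 0.022 0"

```text
t: 20.85
ee_pos: [0.4769, -0.0471, 0.0325]
eef_rot: [-179.1, 30.9, 7.6]
wrist_force: [-11.1, -1.8, 6.3]
width: 0.0425
```

```bash
python3 -c "
from h import *
chk('w24')"
```

```text
20.9 [ 0.4769 -0.0471  0.0324] [-179.1   31.     7.6] [-11.   -1.2   6.3]
theta 29.392686656329108 z at xv-.1: 0.0073 rear xv -0.1465 z 0.0335
tip corner xv -0.1492 z 0.0277
```

>>> step_arm --pt "0.0045 0.0003 0.0008 -0.003 0.022 0"

```text
t: 21.02
ee_pos: [0.4778, -0.047, 0.0343]
eef_rot: [-179.1, 32.8, 7.6]
wrist_force: [-12.8, -2.6, 7.0]
width: 0.0425
```

```bash
python3 -c "
from h import *
chk('w25')"
```

```text
21.075 [ 0.4777 -0.047   0.0342] [-179.1   32.9    7.6] [-13.4  -2.2   7.7]
theta 31.1744826420513 z at xv-.1: 0.0074 rear xv -0.1453 z 0.0348
tip corner xv -0.1486 z 0.0292
```

>>> step_arm --pt "0.0045 0.0003 0.0005 -0.003 0.022 0"

```text
t: 21.2
ee_pos: [0.4785, -0.0469, 0.036]
eef_rot: [-179.0, 34.8, 7.6]
wrist_force: [-11.4, -2.4, 6.9]
width: 0.0426
```

```bash
python3 -c "
from h import *
chk('w26')"
```

```text
21.25 [ 0.4785 -0.0469  0.0359] [-179.    34.9    7.6] [-14.   -1.1   7.5]
theta 32.76678850131198 z at xv-.1: 0.0075 rear xv -0.1449 z 0.0364
tip corner xv -0.1480 z 0.0305
```

>>> step_arm --pt "0.0046 0.0003 0.0004 -0.003 0.022 0"

```text
t: 21.38
ee_pos: [0.4795, -0.0468, 0.0378]
eef_rot: [-179.0, 36.7, 7.6]
wrist_force: [-12.3, -1.4, 7.3]
width: 0.043
```

```bash
python3 -c "
from h import *
chk('w27')"
```

```text
21.425 [ 0.4794 -0.0468  0.0376] [-179.    36.9    7.6] [-14.1  -2.3   7.7]
theta 34.49441887499956 z at xv-.1: 0.0075 rear xv -0.1442 z 0.0378
tip corner xv -0.1474 z 0.0319
```

Past the earlier slip angle (34.5°) and still holding; continuing one row at a time.

>>> step_arm --pt "0.0047 0.0003 0.0003 -0.003 0.022 0"

```text
t: 21.55
ee_pos: [0.4814, -0.0466, 0.0392]
eef_rot: [-178.9, 38.6, 7.6]
wrist_force: [0.3, -0.3, 1.4]
width: 0.0424
```

```bash
python3 -c "
from h import *
chk('w28')"
```

```text
21.6 [ 0.4837 -0.0464  0.0379] [-178.9   38.3    7.6] [ 1.8 -0.  -0.6]
theta 38.101651168297835 z at xv-.1: 0.0038 rear xv -0.1422 z 0.0369
tip corner xv -0.1434 z 0.0320
```

>>> step_arm --pt "0.003 0.0003 0.0005 0 0 0"

```text
t: 21.72
ee_pos: [0.4877, -0.0461, 0.038]
eef_rot: [-178.9, 38.2, 7.6]
wrist_force: [1.2, -0.0, 0.7]
width: 0.0425
```

```bash
python3 -c "
from h import *
chk('w29')"
```

```text
21.775 [ 0.4881 -0.0461  0.0381] [-178.9   38.2    7.6] [0.5 0.3 0.8]
theta 0.01391255062396099 z at xv-.1: 0.0069 rear xv -0.1571 z 0.0069
tip corner xv -0.1389 z 0.0322
```

View pics/w29.png

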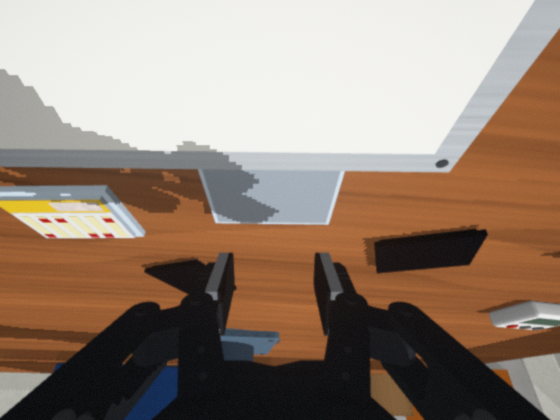

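This confirms the mechanism: the front edge sticks a few mm up the step by friction, then snaps down at about 34.5° (µ≈0.69) and contact is lost. Next try: moderate tips-forward tilt (about 10°), so the rear edge slides up the finger before the front snaps, with a light preload at that point.

>>> step_arm --pt "-0.01 -0.0013 0.006 0.018 -0.14 0" --pt "-0.011 -0.0014 0 0.018 -0.14 0" --pt "-0.011 -0.0014 0 0.018 -0.14 0" --pt "-0.009 -0.001 -0.01 0.018 -0.14 0" --pt "-0.002 0 -0.014 0.018 -0.13 0" --pt "0 0 -0.006 0 0 0" --pt "0 0 0 0 0 0"

```text
t: 22.65
ee_pos: [0.4516, -0.0526, 0.0136]
eef_rot: [-179.5, -3.6, 7.5]
wrist_force: [1.3, -0.5, 0.2]
width: 0.0428
```

```bash
python3 -c "
from h import *
chk('w30')"
```

```text
22.7 [ 0.4518 -0.0525  0.0136] [-179.5   -3.6    7.5] [ 0.4  0.6 -0.5]
theta -0.059225262206591626 z at xv-.1: 0.0068 rear xv -0.1569 z 0.0067
tip corner xv -0.1723 z 0.0158
```

View pics/w30.png

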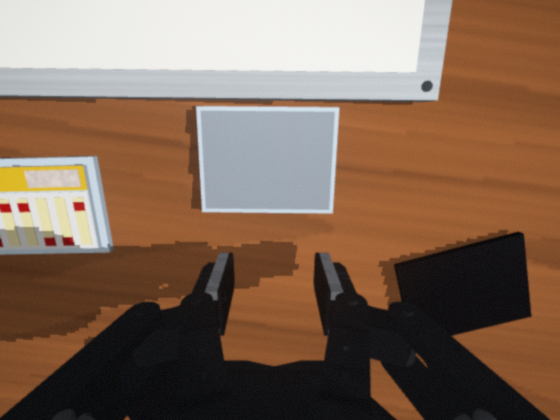

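>>> step_arm --pt "0.004 0.0025 -0.008 0 0.02 0" --pt "0.005 0.001 -0.005 0 0.01 0" --pt "0.004 0.0005 -0.001 0 0 0" --pt "0.003 0.0004 0 0 0 0" --pt "0.002 0.0003 0 0 0 0"

```text
t: 23.32
ee_pos: [0.4718, -0.048, -0.0016]
eef_rot: [-179.3, -1.4, 7.8]
wrist_force: [-12.7, -8.0, 14.4]
width: 0.0428
```

>>> step_arm --pt "0.002 0.0003 0 0 0 0" --pt "0.001 0.0001 0 0 0 0"

```text
t: 23.58
ee_pos: [0.4716, -0.0482, -0.0014]
eef_rot: [-179.3, -1.0, 7.8]
wrist_force: [-2.1, -1.3, 2.1]
width: 0.0424
```

Now lift with a gradual tips-forward tilt.

>>> step_arm --pt "0.0017 0 0.0015 0 -0.006 0" --pt "0.0016 0 0.0016 0 -0.01 0" --pt "0.0016 0 0.0016 0.001 -0.01 0" --pt "0.0016 0 0.0016 0.001 -0.01 0"

```text
t: 24.08
ee_pos: [0.4718, -0.0473, 0.003]
eef_rot: [-179.2, -2.4, 7.9]
wrist_force: [-6.4, -4.9, 1.1]
width: 0.0428
```

```bash
python3 -c "
from h import *
chk('w31')"
```

```text
24.125 [ 0.4718 -0.0472  0.0031] [-179.2   -2.4    7.9] [-4.8 -3.9  0.1]
theta 4.811834905208353 z at xv-.1: 0.0068 rear xv -0.1534 z 0.0113
tip corner xv -0.1518 z 0.0051
```

>>> step_arm --pt "0.0017 0 0.0018 0.002 -0.016 0" --pt "0.0018 0 0.0018 0.002 -0.016 0" --pt "0.0018 0 0.0018 0.002 -0.016 0" --pt "0.0019 0 0.0018 0.002 -0.016 0"

```text
t: 24.62
ee_pos: [0.4727, -0.0471, 0.0083]
eef_rot: [-179.1, -5.5, 7.9]
wrist_force: [-6.4, -3.8, 1.1]
width: 0.0429
```

```bash
python3 -c "
from h import *
chk('w32')"
```

```text
24.675 [ 0.4727 -0.0471  0.0085] [-179.1   -5.6    7.9] [-6.  -3.3  0. ]
theta 11.052534037714679 z at xv-.1: 0.0069 rear xv -0.1524 z 0.0172
tip corner xv -0.1508 z 0.0111
```

>>> step_arm --pt "0.0021 0 0.0018 0.003 -0.024 0" --pt "0.0021 0 0.0018 0.003 -0.024 0" --pt "0.0022 0 0.0018 0.003 -0.024 0" --pt "0.0022 0 0.0018 0.003 -0.024 0"

```text
t: 25.18
ee_pos: [0.4746, -0.0468, 0.0135]
eef_rot: [-179.0, -10.6, 8.0]
wrist_force: [-8.9, -4.4, 2.3]
width: 0.0427
```

```bash
python3 -c "
from h import *
chk('w33')"
```

```text
25.225 [ 0.4744 -0.0467  0.0135] [-179.   -10.6    8. ] [-6.9 -4.1  1.9]
theta 17.568079956731896 z at xv-.1: 0.0070 rear xv -0.1509 z 0.0231
tip corner xv -0.1491 z 0.0171
```

>>> step_arm --pt "0.0016 0 0.0016 0.003 -0.022 0" --pt "0.0015 0 0.0016 0.003 -0.022 0"

```text
t: 25.48
ee_pos: [0.4756, -0.0469, 0.0162]
eef_rot: [-179.0, -13.0, 8.0]
wrist_force: [-4.8, -3.6, 2.3]
width: 0.0425
```

```bash
python3 -c "
from h import *
chk('w34')"
```

```text
25.525 [ 0.4754 -0.0467  0.0162] [-179.   -13.1    8. ] [-4.9 -2.7  2.5]
theta 20.922937635276497 z at xv-.1: 0.0071 rear xv -0.1506 z 0.0264
tip corner xv -0.1482 z 0.0202
```

>>> step_arm --pt "0.0013 0 0.0006 0.002 -0.015 0"

```text
t: 25.65
ee_pos: [0.4759, -0.0468, 0.0166]
eef_rot: [-179.0, -13.9, 8.0]
wrist_force: [-6.8, -3.0, 2.2]
width: 0.0427
```

```bash
python3 -c "
from h import *
chk('w35')"
```

```text
25.7 [ 0.4757 -0.0467  0.0165] [-179.   -13.9    8. ] [-5.8 -2.9  1.2]
theta 21.55526825545929 z at xv-.1: 0.0071 rear xv -0.1501 z 0.0269
tip corner xv -0.1479 z 0.0207
```

>>> step_arm --pt "0.0014 0 0.0011 0.003 -0.022 0" --pt "0.0014 0 0.0011 0.003 -0.022 0"

```text
t: 25.95
ee_pos: [0.4771, -0.0467, 0.0183]
eef_rot: [-179.0, -16.4, 8.1]
wrist_force: [-6.0, -2.6, 2.5]
width: 0.0425
```

```bash
python3 -c "
from h import *
chk('w36')
print(r.state()['joint_positions'])"
```

```text
26.0 [ 0.4768 -0.0466  0.0183] [-179.   -16.5    8.1] [-5.5 -2.7  1.3]
theta 23.931286560925493 z at xv-.1: 0.0072 rear xv -0.1496 z 0.0292
tip corner xv -0.1468 z 0.0230
[-26.77793545  17.04262883 125.51266797  23.45554122  26.26787152
  34.92054377]
```

>>> step_arm --pt "0.0017 0 0.0012 0.003 -0.025 0" --pt "0.0017 0 0.0012 0.003 -0.025 0"

```text
t: 26.25
ee_pos: [0.4787, -0.0467, 0.0203]
eef_rot: [-179.1, -19.3, 8.1]
wrist_force: [-9.0, -2.9, 2.4]
width: 0.043
```

```bash
python3 -c "
from h import *
chk('w37')
print(r.state()['joint_positions'])"
```

```text
26.3 [ 0.4783 -0.0465  0.0201] [-179.1  -19.4    8.1] [-5.3 -2.7  2.6]
theta 26.693910853068235 z at xv-.1: 0.0072 rear xv -0.1487 z 0.0317
tip corner xv -0.1454 z 0.0254
[-28.17045561  16.40411497 127.63210585  31.17636001  23.8023907
  26.23401287]
```

>>> step_arm --pt "0.0018 0 0.0009 0.003 -0.025 0" --pt "0.0018 0 0.0009 0.003 -0.025 0"

```text
t: 26.55
ee_pos: [0.4801, -0.0467, 0.0215]
eef_rot: [-179.2, -22.2, 8.1]
wrist_force: [-9.3, -2.3, 5.0]
width: 0.0429
```

```bash
python3 -c "
from h import *
chk('w38')
print(r.state()['joint_positions'])"
```

```text
26.6 [ 0.4798 -0.0466  0.0213] [-179.2  -22.2    8.1] [-9.1 -2.4  3.2]
theta 28.702383769455675 z at xv-.1: 0.0073 rear xv -0.1478 z 0.0335
tip corner xv -0.1441 z 0.0271
[-29.63169476  16.03281808 129.79395178  40.99169221  21.70649273
  15.34689356]
```

View pics/w38.png

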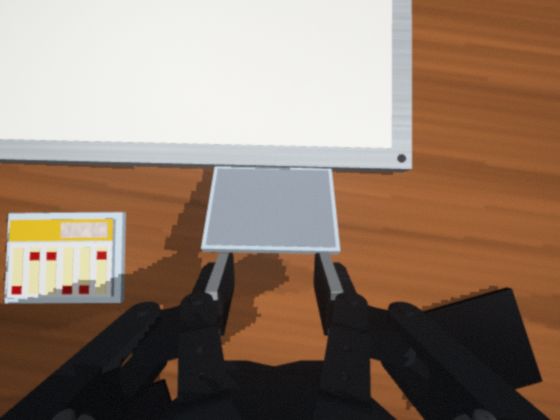

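>>> step_arm --pt "0.0022 0 0.0015 0.002 -0.012 0" --pt "0.0023 0 0.0014 0.002 -0.012 0"

```text
t: 26.85
ee_pos: [0.4817, -0.0465, 0.0234]
eef_rot: [-179.2, -23.5, 8.0]
wrist_force: [-14.1, -4.0, 7.3]
width: 0.0428
```

```bash
python3 -c "
from h import *
chk('w39')"
```

```text
26.9 [ 0.4816 -0.0465  0.0235] [-179.2  -23.5    8. ] [-12.1  -3.    6.8]
theta 31.402087418133625 z at xv-.1: 0.0074 rear xv -0.1465 z 0.0358
tip corner xv -0.1424 z 0.0294
```

>>> step_arm --pt "0.002 0 0.0014 0.001 -0.008 0"

```text
t: 27.02
ee_pos: [0.4823, -0.0465, 0.0245]
eef_rot: [-179.2, -23.9, 8.0]
wrist_force: [-11.6, -3.0, 7.3]
width: 0.0427
```

```bash
python3 -c "
from h import *
chk('w40')"
```

```text
27.075 [ 0.4823 -0.0465  0.0245] [-179.3  -24.     8. ] [-11.4  -3.1   7.1]
theta 32.6600977950675 z at xv-.1: 0.0074 rear xv -0.1460 z 0.0369
tip corner xv -0.1417 z 0.0306
```

>>> step_arm --pt "0.002 0 0.0013 0.001 -0.006 0" --pt "0.002 0 0.0013 0.001 -0.006 0"

```text
t: 27.32
ee_pos: [0.4839, -0.0463, 0.0266]
eef_rot: [-179.3, -24.5, 8.0]
wrist_force: [-0.6, -0.1, -0.2]
width: 0.0427
```

```bash
python3 -c "
from h import *
chk('w41')"
```

```text
27.375 [ 0.4846 -0.0465  0.0269] [-179.3  -24.6    8. ] [-2.9  0.1  1.7]
theta 36.93192139593952 z at xv-.1: 0.0038 rear xv -0.1440 z 0.0369
tip corner xv -0.1395 z 0.0330
```

View pics/w41.png

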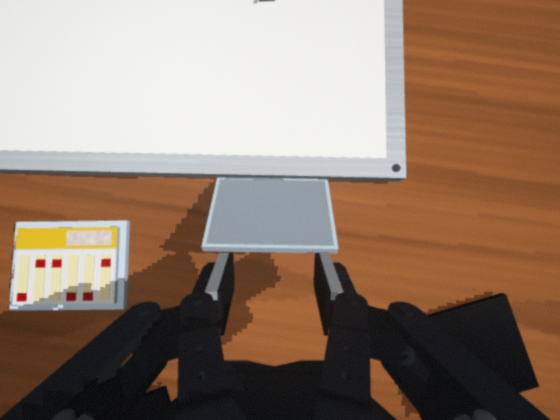

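>>> step_arm --pt "0.0015 0 0.0 0 0 0"

```text
t: 27.5
ee_pos: [0.4855, -0.0465, 0.0268]
eef_rot: [-179.3, -24.6, 8.0]
wrist_force: [-12.7, -1.8, 10.2]
width: 0.0427
```

```bash
python3 -c "
from h import *
chk('w42')"
```

```text
27.55 [ 0.4854 -0.0464  0.0268] [-179.3  -24.6    8. ] [-11.8  -1.6   7.7]
theta 37.491332693406605 z at xv-.1: 0.0039 rear xv -0.1435 z 0.0372
tip corner xv -0.1387 z 0.0329
```

The card survived the snap. Its front edge is now seated on the bench (z≈4 mm), and the rear is held at 37.5° by the fingertips under the rim. Continuing the arc.

>>> step_arm --pt "0.0022 0.0001 0.0015 0 0 0" --pt "0.0023 0.0001 0.0015 0 0 0"

```text
t: 27.8
ee_pos: [0.488, -0.046, 0.0295]
eef_rot: [-179.4, -24.4, 7.9]
wrist_force: [-15.4, -2.8, 12.2]
width: 0.0428
```

```bash
python3 -c "
from h import *
chk('w43')"
```

```text
27.85 [ 0.4882 -0.046   0.0297] [-179.4  -24.5    8. ] [-14.6  -2.1  12.2]
theta 41.47148483701715 z at xv-.1: 0.0039 rear xv -0.1413 z 0.0405
tip corner xv -0.1359 z 0.0358
```

>>> step_arm --pt "0.0021 0.0002 0.0017 0 0 0" --pt "0.0021 0.0002 0.0017 0 0 0" --pt "0.0022 0.0002 0.0016 0 0 0"

```text
t: 28.22
ee_pos: [0.4935, -0.0455, 0.0354]
eef_rot: [-179.5, -24.5, 8.0]
wrist_force: [-7.4, -0.9, 8.0]
width: 0.0423
```

```bash
python3 -c "
from h import *
chk('w44')"
```

```text
28.275 [ 0.4939 -0.0456  0.0357] [-179.5  -24.5    8. ] [-7.8 -0.4  8.4]
theta 50.30756615653511 z at xv-.1: 0.0042 rear xv -0.1354 z 0.0468
tip corner xv -0.1301 z 0.0418
```

>>> step_arm --pt "0.0025 0.0003 0.0014 0 0 0" --pt "0.0026 0.0003 0.0013 0 0 0" --pt "0.0027 0.0003 0.0012 0 0 0"

```text
t: 28.65
ee_pos: [0.5032, -0.0451, 0.0416]
eef_rot: [-179.7, -24.7, 8.0]
wrist_force: [0.4, 0.6, -0.3]
width: 0.0428
```

```bash
python3 -c "
from h import *
chk('w45')"
```

```text
28.7 [ 0.5038 -0.0453  0.0418] [-179.7  -24.7    8. ] [ 1.  -0.4  0.5]
theta 62.8671185277263 z at xv-.1: 0.0059 rear xv -0.1259 z 0.0565
tip corner xv -0.1203 z 0.0480
```

View pics/w45.png

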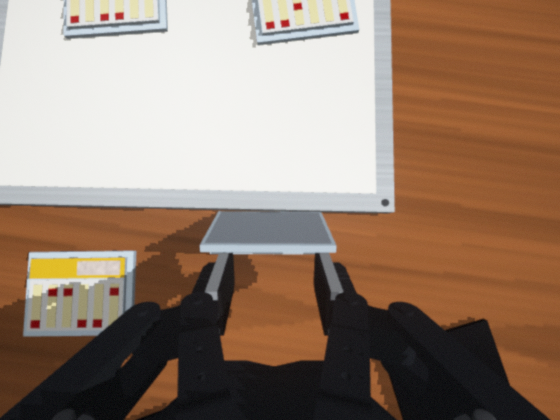

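At 63° the card is sliding up the fingers with about 6 mm overlap. Now mostly forward.

>>> step_arm --pt "0.003 0.0004 0 0 0 0" --pt "0.003 0.0004 0 0 0 0" --pt "0.003 0.0004 0 0 0 0"

```text
t: 29.08
ee_pos: [0.5148, -0.0447, 0.0428]
eef_rot: [-179.8, -24.9, 8.0]
wrist_force: [-2.9, 1.2, 9.8]
width: 0.043
```

```bash
python3 -c "
from h import *
chk('w46')"
```

```text
29.125 [ 0.5153 -0.0449  0.043 ] [-179.8  -24.9    8. ] [-2.6  1.1  7.6]
theta 64.21374184957557 z at xv-.1: 0.0268 rear xv -0.1148 z 0.0574
tip corner xv -0.1088 z 0.0492
```

View pics/w46.png

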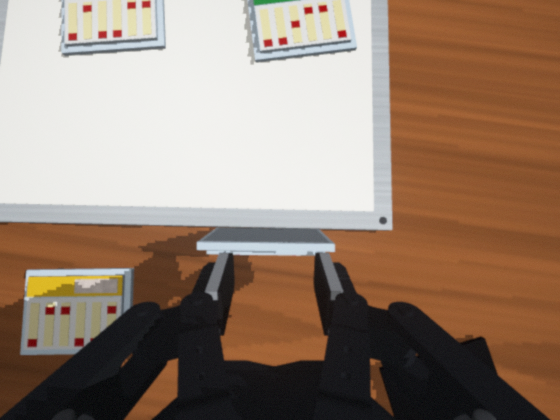

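>>> step_arm --pt "0.003 0.0004 0.0006 0 0 0" --pt "0.003 0.0004 0.0004 0 0 0" --pt "0.003 0.0004 0.0002 0 0 0"

```text
t: 29.5
ee_pos: [0.526, -0.0439, 0.045]
eef_rot: [-179.9, -25.0, 8.1]
wrist_force: [-0.7, 0.9, 2.7]
width: 0.0426
```

```bash
python3 -c "
from h import *
chk('w47')"
```

```text
29.55 [ 0.5264 -0.044   0.0452] [-179.9  -25.     8.1] [-0.2  0.6  2.7]
theta -84.4783917601119 z at xv-.1: 0.0849 rear xv -0.1057 z 0.0257
tip corner xv -0.0978 z 0.0514
```

View pics/w47.png

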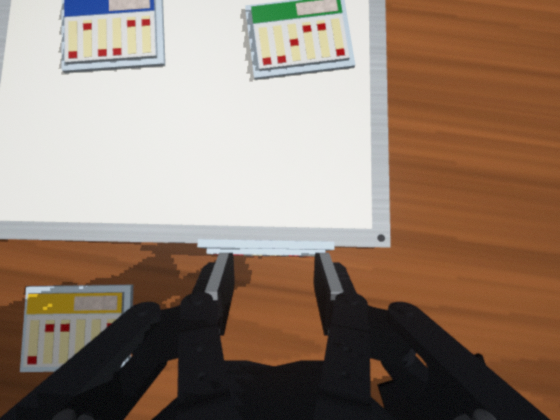

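The card is near vertical. I'll keep pushing forward so it tips over onto the viewer.

>>> step_arm --pt "0.003 0.0004 -0.0003 0 0 0" --pt "0.003 0.0004 -0.0005 0 0 0" --pt "0.003 0.0004 -0.0005 0 0 0"

```text
t: 29.92
ee_pos: [0.5364, -0.043, 0.044]
eef_rot: [-179.9, -25.1, 8.1]
wrist_force: [-0.2, -0.2, 2.2]
width: 0.0425
```

```bash
python3 -c "
from h import *
chk('w48')"
```

```text
29.975 [ 0.5366 -0.0431  0.0439] [-179.9  -25.1    8.1] [0.2 0.2 1.4]
few 0
```

View pics/w48.png

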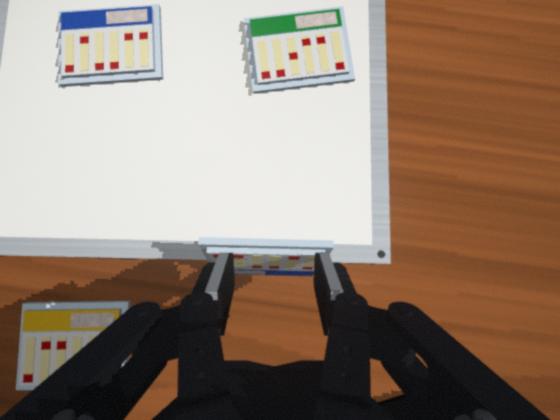

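Past vertical; the printed face is visible behind it. Continuing.

>>> step_arm --pt "0.003 0.0004 -0.0008 0 0 0" --pt "0.003 0.0004 -0.001 0 0 0" --pt "0.003 0.0004 -0.001 0 0 0"

```text
t: 30.35
ee_pos: [0.5451, -0.0413, 0.04]
eef_rot: [-179.8, -24.9, 8.0]
wrist_force: [1.2, 0.4, -0.3]
width: 0.0427
```

```bash
python3 -c "
from h import *
chk('w49')"
```

```text
30.4 [ 0.5454 -0.0414  0.04  ] [-179.8  -25.     8. ] [-0.9 -0.8 -0.3]
few 0
```

View pics/w49.png

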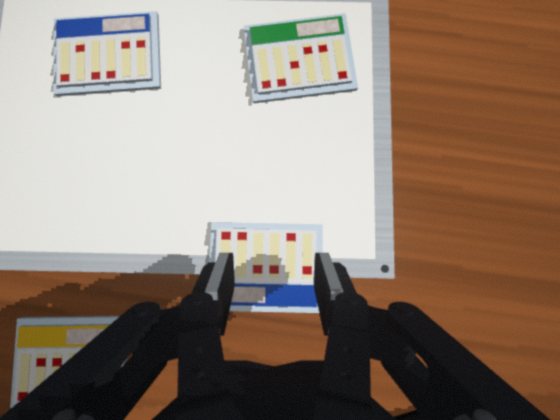

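It flipped: the card lies face up across the front frame. Now I'll back off, straighten the fingers, and find its trailing edge.

>>> step_arm --pt "-0.005 -0.0007 0.01 -0.008 0.06 0" --pt "-0.015 -0.002 0 -0.01 0.08 0" --pt "-0.015 -0.002 0 -0.012 0.09 0" --pt "-0.015 -0.002 0 -0.012 0.09 0" --pt "-0.014 -0.002 -0.006 -0.01 0.08 0" --pt "0 0 0 0 0 0"

```text
t: 31.15
ee_pos: [0.4778, -0.0505, 0.0427]
eef_rot: [-179.6, -0.9, 7.8]
wrist_force: [1.1, 0.1, 0.1]
width: 0.0429
```

```bash
python3 -c "
from h import *
chk('w50')
snap('scene','s50')
print(r.state()['joint_positions'])"
```

```text
31.2 [ 0.4779 -0.0504  0.0429] [-179.6   -1.     7.8] [ 0.1  0.2 -0.4]
theta -12.555631673558972 z at xv-.1: 0.0199 rear xv -0.1202 z 0.0154
tip corner xv -0.1461 z 0.0446
[-19.94808791  19.95309152 111.46145121   1.05035684  47.87064165
  61.52904861]
```

View pics/w50.png

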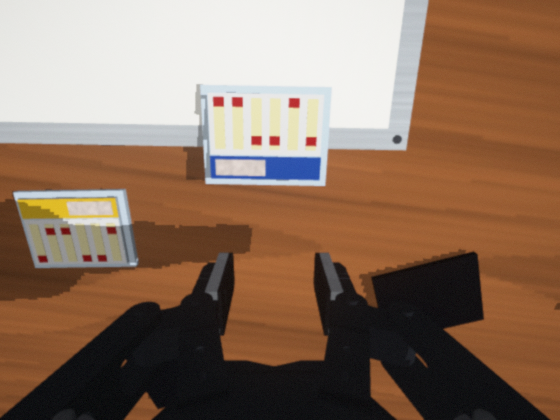

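Run:
```python
from h import *
im,d,K,E=load('w50')
def v(p): q=p[:2]-[.626,.032]; return np.array([.9912*q[0]+.1323*q[1],-.1323*q[0]+.9912*q[1]])
for u,w in [(215,92),(265,92),(265,120),(265,145),(265,165),(265,180),(320,92),(320,180),(60,130)]:
    p=dep(K,E,d,u,w); print(u,w,(v(p)*1000).round(1),(p[2]*1000).round(1))
for u,w in [(202,86),(330,87),(327,186),(205,184)]:
    p=ray(K,E,u,w,.016); print('corner',(v(p)*1000).round(1))
p=ray(K,E,330,149,.012);print('arris',(v(p)*1000).round(1))
p=ray(K,E,330,128,.012);print('panel',(v(p)*1000).round(1))
```

```text
215 92 [-69.6 -30.3] 14.9
265 92 [-69.5 -57.2] 15.5
265 120 [-83.8 -57.2] 18.9
265 145 [-97.  -57.2] 18.9
265 165 [-108.1  -57.1] 19.2
265 180 [-117.5  -57. ] 15.4
320 92 [-69.3 -86.5] 15.0
320 180 [-117.4  -89. ] 15.2
60 130 [-90.1  60. ] 11.1
corner [-66.7 -23.8]
corner [-66.9 -91.6]
corner [-120.8  -93.2]
corner [-120.   -21.9]
arris [-99.8 -94.3]
panel [-88.1 -93.6]
```

Face up and flat, with its trailing edge at viewer x −120 mm (20 mm overhang). I need to push it to about −76 mm with the tips just above the viewer's top.

>>> step_arm --pt "-0.0005 0.0045 -0.016 0 0.01 0" --pt "0 0 -0.01 0 0 0" --pt "0 0 -0.003 0 0 0" --pt "0 0 0 0 0 0"

```text
t: 31.75
ee_pos: [0.4765, -0.0452, 0.0114]
eef_rot: [-179.5, -0.4, 7.8]
wrist_force: [0.5, 1.0, -0.2]
width: 0.0427
```

>>> step_arm --pt "0.006 0.0008 0.0008 0 0 0" --pt "0.006 0.0008 0.0003 0 0 0" --pt "0.006 0.0008 0 0 0 0" --pt "0.004 0.0005 0 0 0 0" --pt "0.003 0.0004 0 0 0 0" --pt "0.003 0.0004 0 0 0 0" --pt "0.003 0.0004 0 0 0 0"

```text
t: 32.62
ee_pos: [0.5105, -0.0412, 0.0135]
eef_rot: [-179.6, -0.5, 7.8]
wrist_force: [0.2, 0.2, 0.0]
width: 0.0425
```

```bash
python3 -c "
from h import *
chk('w51')"
```

```text
32.675 [ 0.511  -0.0412  0.0135] [-179.6   -0.6    7.8] [ 0.3 -0.1  0.3]
theta -27.517073671946285 z at xv-.1: 0.0235 rear xv -0.1165 z 0.0149
tip corner xv -0.1121 z 0.0151
```

View pics/w51.png

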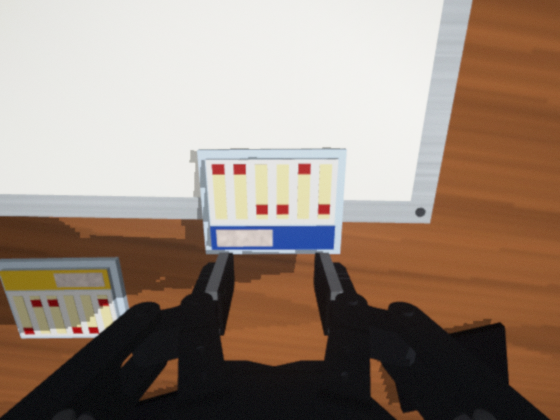

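>>> step_arm --pt "0.003 0.0004 -0.001 0 0 0" --pt "0.004 0.0005 -0.0002 0 0 0" --pt "0.004 0.0005 -0.0002 0 0 0" --pt "0.004 0.0005 -0.0002 0 0 0" --pt "0.004 0.0005 -0.0002 0 0 0"

```text
t: 33.3
ee_pos: [0.5239, -0.0392, 0.0114]
eef_rot: [-179.5, 0.3, 7.9]
wrist_force: [-18.4, -6.6, 18.6]
width: 0.0426
```

```bash
python3 -c "
from h import *
chk('w52')"
```

```text
33.35 [ 0.5239 -0.0393  0.0115] [-179.5    0.3    7.9] [-16.5  -5.2  16. ]
few 45
```

View pics/w52.png

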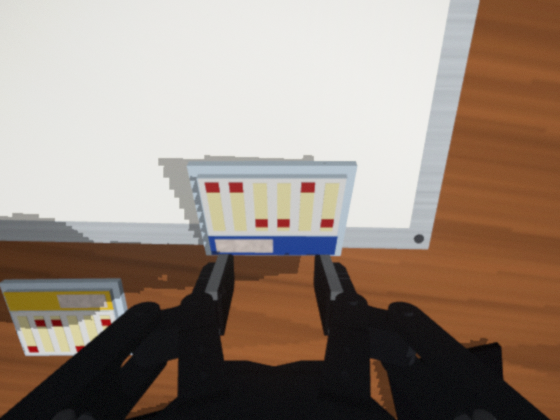

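The force rose to 18 N and the card's front edge looks raised, so the tips are catching. Backing off to look.

>>> step_arm --pt "-0.004 -0.0005 0.0015 0 0 0" --pt "-0.01 -0.0013 0.002 0 0 0" --pt "-0.01 -0.0013 0.004 0 0 0" --pt "0 0 0 0 0 0"

```text
t: 33.85
ee_pos: [0.4989, -0.0426, 0.0195]
eef_rot: [-179.5, 0.2, 7.9]
wrist_force: [0.6, 0.4, 0.7]
width: 0.0426
```

Run:
```python
from h import *
chk('w53')
im,d,K,E=load('w53')
def v(p): q=p[:2]-[.626,.032]; return np.array([.9912*q[0]+.1323*q[1],-.1323*q[0]+.9912*q[1]])
for u in (222,270,325):
  print(u,[tuple(np.r_[v(p)[0]*1000,p[2]*1000].round(1).tolist()) for p in [dep(K,E,d,u,w) for w in range(110,230,8)]])
```

```text
33.9 [ 0.4994 -0.0426  0.0194] [-179.5    0.2    7.9] [-1.  -0.7 -0.2]
theta -25.602957635424936 z at xv-.1: 0.0172 rear xv -0.1041 z 0.0152
tip corner xv -0.1239 z 0.0209
222 [(-56.7, 17.9), (-60.2, 18.8), (-63.7, 18.7), (-67.2, 19.6), (-70.9, 19.2), (-74.7, 18.8), (-78.5, 19.2), (-82.4, 18.9), (-86.5, 18.3), (-90.2, 19.3), (-94.2, 19.4), (-98.4, 19.3), (-103.9, 15.7), (-114.4, -0.6), (-119.3, -0.3)]
270 [(-56.5, 19.2), (-60.0, 18.4), (-63.5, 19.0), (-67.2, 18.3), (-70.8, 19.4), (-74.5, 18.9), (-53.3, 161.3), (-82.3, 18.5), (-85.9, 19.7), (-90.3, 18.3), (-94.2, 19.0), (-99.1, 16.6), (-103.7, 15.7), (-114.3, -0.9), (-119.1, -0.5)]
325 [(-56.4, 19.0), (-59.8, 19.0), (-63.3, 19.7), (-66.9, 19.5), (-70.7, 18.5), (-74.3, 19.1), (-78.2, 18.5), (-81.9, 19.2), (-85.9, 19.0), (-90.0, 18.4), (-94.2, 18.0), (-98.0, 19.3), (-103.8, 14.5), (-113.6, 0.2), (-118.7, -0.2)]
```

View pics/w53.png

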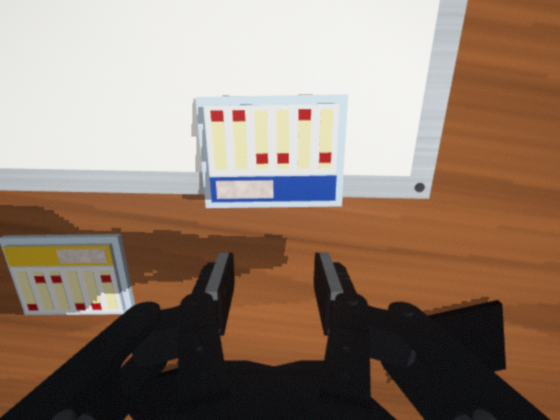

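The card is flat again with its trailing edge at −105 mm; the tips had caught the arris. Repeating at z≈13.5 mm, which pushed freely before.

>>> step_arm --pt "0.003 0.0004 -0.004 0 0 0" --pt "0.004 0.0005 -0.001 0 0 0" --pt "0.004 0.0005 0 0 0 0" --pt "0 0 0 0 0 0"

```text
t: 34.4
ee_pos: [0.5124, -0.0412, 0.0139]
eef_rot: [-179.5, 0.1, 7.9]
wrist_force: [0.6, -0.2, 0.5]
width: 0.0425
```

>>> step_arm --pt "0.003 0.0004 -0.0004 0 0 0" --pt "0.003 0.0004 0 0 0 0" --pt "0.003 0.0004 0 0 0 0"

```text
t: 34.78
ee_pos: [0.5218, -0.0398, 0.0134]
eef_rot: [-179.5, 0.2, 7.9]
wrist_force: [-0.4, -0.3, -0.5]
width: 0.0423
```

>>> step_arm --pt "0.003 0.0004 0 0 0 0" --pt "0.003 0.0004 0 0 0 0"

```text
t: 35.02
ee_pos: [0.5281, -0.039, 0.0134]
eef_rot: [-179.5, 0.2, 7.9]
wrist_force: [0.9, 0.8, -0.6]
width: 0.0425
```

```bash
python3 -c "
from h import *
chk('w54')"
```

```text
35.075 [ 0.5287 -0.039   0.0135] [-1.795e+02  1.000e-01  7.900e+00] [ 0.6 -0.4 -0.8]
few 0
```

View pics/w54.png

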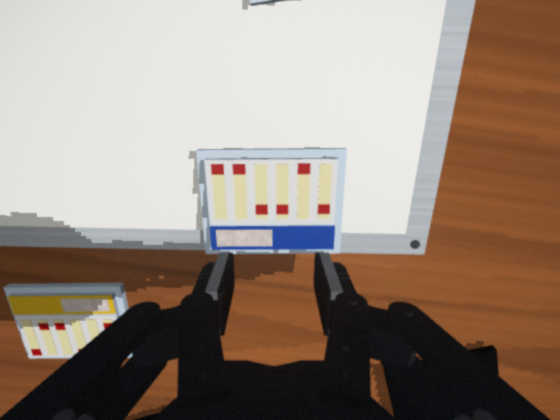

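>>> step_arm --pt "0.003 0.0004 0 0 0 0" --pt "0.003 0.0004 0 0 0 0" --pt "0.003 0.0004 0 0 0 0" --pt "0.003 0.0004 0 0 0 0" --pt "0.003 0.0004 0 0 0 0"

```text
t: 35.7
ee_pos: [0.5444, -0.0369, 0.0135]
eef_rot: [-179.5, 0.2, 7.9]
wrist_force: [-0.2, -0.5, 0.0]
width: 0.0427
```

```bash
python3 -c "
from h import *
chk('w55')"
```

```text
35.75 [ 0.5449 -0.0369  0.0136] [-1.795e+02  1.000e-01  7.900e+00] [0.3 0.2 0.1]
few 0
```

View pics/w55.png

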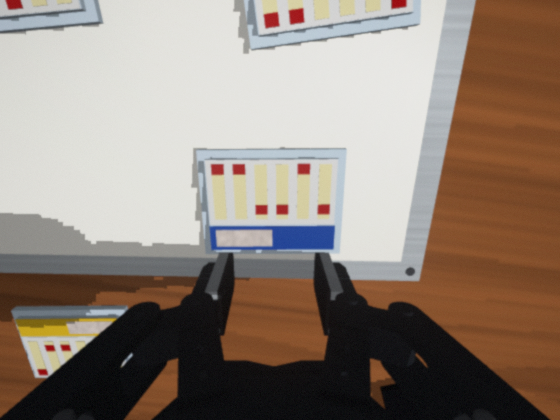

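The trailing edge is right at the panel's boundary (v≈254). Another 8 mm, then retreat and verify.

>>> step_arm --pt "0.003 0.0004 0 0 0 0" --pt "0.003 0.0004 0 0 0 0" --pt "0.003 0.0004 0 0 0 0" --pt "-0.006 -0.0008 0.001 0 0 0" --pt "-0.01 -0.0013 0.01 0 0 0" --pt "-0.03 -0.004 0.03 0 0 0" --pt "-0.01 -0.001 0.05 0 0 0" --pt "0 0 0 0 0 0"

```text
t: 36.75
ee_pos: [0.494, -0.0428, 0.1078]
eef_rot: [-179.5, 0.2, 7.9]
wrist_force: [1.3, -0.1, -0.6]
width: 0.0429
```

Run:
```python
from h import *
chk('w56'); snap('scene','s56'); snap('side','d56')
im,d,K,E=load('w56')
def v(p): q=p[:2]-[.626,.032]; return np.array([.9912*q[0]+.1323*q[1],-.1323*q[0]+.9912*q[1]])
a=cv2.imread('pics/s56.png'); cv2.imwrite('pics/s56c.png',cv2.resize(a[150:290,200:420],(792,504),interpolation=2))
```

```text
36.8 [ 0.4926 -0.0423  0.1058] [-179.4    0.4    7.9] [-0.8 -0.2 -1.1]
few 0
```

View pics/w56.png

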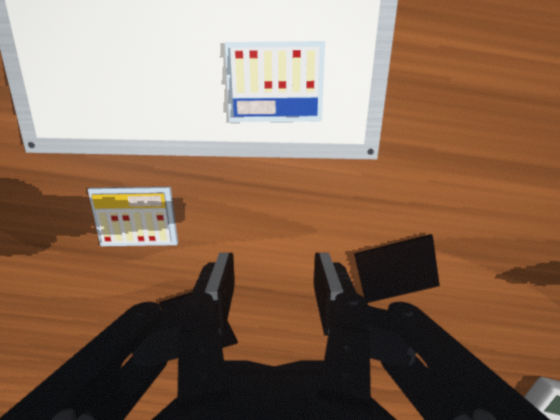

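View pics/s56c.png

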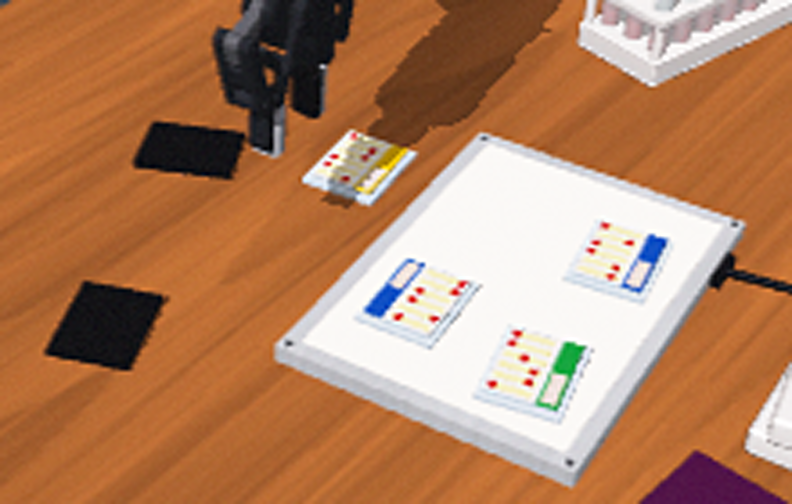

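The card lies face up inside the panel. In the wrist view its trailing edge is at v≈122 and the panel boundary at v≈141. One numeric check, then hand in.

Run:
```python
from h import *
im,d,K,E=load('w56')
def v(p): q=p[:2]-[.626,.032]; return (np.array([.9912*q[0]+.1323*q[1],-.1323*q[0]+.9912*q[1]])*1000).round(1)
for u,w in [(225,41),(324,42),(322,122),(228,120)]: print('corner',v(ray(K,E,u,w,.014)))
for u,w in [(240,60),(310,60),(240,110),(310,112),(240,47),(310,47)]: print('z',(dep(K,E,d,u,w)[2]*1000).round(1))
for w in (139,141): print('panel',v(ray(K,E,300,w,.012)))
a=load('scene0')[0].astype(int);b=load('s56')[0].astype(int)
for n,(u,w) in dict(spare=(299,196),r1=(373,221),r2=(349,252),bl1=(252,191),bl2=(229,240),timer=(107,262),vb=(173,278),vy=(157,315),marker=(318,142),rack=(392,145)).items():
    print(n,np.abs(a-b)[w-14:w+14,u-14:u+14].mean().round(2))
r.finish_job(); print(r.state()['t'])
```

```text
corner [-17.6 -21.4]
corner [-18.  -90.7]
corner [-72.  -92.5]
corner [-71.  -21.2]
z 18.2
z 19.4
z 19.2
z 18.4
z 15.9
z 18.7
panel [-85.  -76.4]
panel [-86.5 -76.4]
spare 24.45
r1 2.12
r2 2.28
bl1 3.57
bl2 2.95
timer 2.75
vb 2.99
vy 2.78
marker 21.39
rack 3.26
the job is handed in; nothing more can be done
the job is handed in; nothing more can be done
```

The card now lies face up and flat on the glowing panel, and I have handed the job in at about 37 s of the 51 s allowed.

**How it went:** I pushed the grey-backed card square against the viewer's front step and raised its rear edge with the fingertips. Four attempts slipped, each leaving the card flat and face down on the bench:
- In three, contact was lost at about 31–35°, because the front edge stuck on the step and then snapped down.
- In one, contact was lost early, because the push force dropped.

On the fifth attempt I tilted the fingertips forward under the rim, and the card turned over the step onto the viewer. While I was pushing it onto the panel, the tips caught once on the viewer's edge, with about 18 N per axis, well inside the limits. I backed off, raised the tips slightly and finished the push.

**Last checks:**
- **Position:** the card's corners are at viewer x −72 to −18 mm and y −92 to −21 mm. That is inside the panel, whose limits are x ±88 mm and y ±128 mm.
- **Flatness:** the block top measures 18–19 mm high, where 19 mm is right for flat and face up.
- **Robot:** the arm is clear of everything.
- **Other objects:** the two read cards, tube rack, vials, timer and black look-alikes look unchanged in the before-and-after pictures.
- **Disagreement:** the image difference was large around the spare card and the marker. For the spare card I put it down to the arm's shadow: it looks in place in the last view, but I did not re-measure it. I did not check the marker separately; the arm never went near it.

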